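# Set out the reagent row for a staining run

### The job

Set out the bench for a staining run: stand the three reagent bottles from the front of the bench upright in the middle of the three round coasters, in order of height, with the tallest on the end coaster next to the orange tube rack, the shortest on the end coaster next to the blue sample box, and the middle one between them. Lay the timer flat, display up, on the middle of the sample box's lid, square with the lid's edges (any side may face front). Do not knock a bottle over on the way.

Things in the scene. Friction and masses are not known exactly. Their poses are not given: they have to be found in the camera images.
- tall_bottle_mid (a point): the tallest of the three white reagent bottles, 160 mm tall, round body 68 mm across, 0.2 kg, with a blue screw cap 43 mm across whose top 19 mm (or more) can be gripped; loose, stands upright at the front of the bench (the bottles at the back under the shelf are not meant). The point is on the axis half-way up (80 mm above the underside), z axis up along the bottle
- middle_bottle_mid (a point): the middle of the three white reagent bottles, 130 mm tall, round body 68 mm across, 0.2 kg, with a red screw cap 43 mm across whose top 19 mm (or more) can be gripped; loose, stands upright at the front of the bench (the bottles at the back under the shelf are not meant). The point is on the axis half-way up (65 mm above the underside), z axis up along the bottle
- short_bottle_mid (a point): the shortest of the three white reagent bottles, 110 mm tall, round body 68 mm across, 0.2 kg, with a blue screw cap 43 mm across whose top 19 mm (or more) can be gripped; loose, stands upright at the front of the bench (the bottles at the back under the shelf are not meant). The point is on the axis half-way up (55 mm above the underside), z axis up along the bottle
- timer_mid (a point): white square bench timer with a display and three red buttons on top, 66 x 66 mm, 18 mm high with its buttons (the body that can be gripped is 16 mm high), 0.06 kg, loose, lying flat at the front of the bench. The point is its centre, 9 mm above its underside; x and y axes parallel to its sides, z up
- coaster_1: end of the row (left end, seen from the robot): flat round dark rubber coaster, 90 mm across, 5 mm thick, fixed to the bench; origin at the centre of its underside
- coaster_2: middle of the row: flat round dark rubber coaster, 90 mm across, 5 mm thick, fixed to the bench; origin at the centre of its underside
- coaster_3: other end of the row (right end, seen from the robot): flat round dark rubber coaster, 90 mm across, 5 mm thick, fixed to the bench; origin at the centre of its underside. The three coasters lie in a straight row behind the bottles, about 105 mm apart; the tube rack and the sample box stand next to its two ends, and which of them is at which end differs from start to start
- tube_rack: orange microtube rack with small tubes in it, 110 x 73 mm, 49 mm high with the tubes, fixed to the bench beside one end coaster (a similar rack far back under the shelf is not meant); origin at the centre of its underside, long side along its x axis
- sample_box: light blue closed box with a clear flat lid, 96 x 125 mm, 65 mm high, fixed to the bench beside the other end coaster, lid shut; the lid's flat top is 85 x 124 mm, centred over the origin. Origin at the centre of its underside, long side along its y axis, lid top 65 mm above it
Things that resemble listed ones, but are neither listed nor needed, are in the scene too. What is shaped like the part that bears tall_bottle_mid but green or pink is not meant.

How it is judged (in metres and radians):
At the end, for the whole second after the job is handed in: Bottles upright (0.06 rad), each within 12 mm of its coaster's centre: tallest by the tube rack, middle one on the middle coaster, shortest by the sample box. Timer flat, face up on the box lid, within 15 mm of its centre and 0.2 rad of square (any side to the front). All at rest (((horizontal distance between coaster_1 and tube_rack below 0.2 m and horizontal distance between tall_bottle_mid and coaster_1 below 0.012 m and height (world z) of tall_bottle_mid between 0.081 and 0.089 m and angle between each of tall_bottle_mid, short_bottle_mid's own z axis and vertical below 0.06 rad and horizontal distance between short_bottle_mid and coaster_3 below 0.012 m and height (world z) of short_bottle_mid between 0.056 and 0.064 m) or (horizontal distance between coaster_3 and tube_rack below 0.2 m and horizontal distance between tall_bottle_mid and coaster_3 below 0.012 m and height (world z) of tall_bottle_mid between 0.081 and 0.089 m and angle between each of tall_bottle_mid, short_bottle_mid's own z axis and vertical below 0.06 rad and horizontal distance between short_bottle_mid and coaster_1 below 0.012 m and height (world z) of short_bottle_mid between 0.056 and 0.064 m)) and horizontal distance between middle_bottle_mid and coaster_2 below 0.012 m and height (world z) of middle_bottle_mid between 0.066 and 0.074 m and angle between each of middle_bottle_mid, timer_mid's own z axis and vertical below 0.06 rad and horizontal distance between timer_mid and sample_box below 0.015 m and height (world z) of timer_mid between 0.07 and 0.078 m and (angle between the x axis of timer_mid and the x axis of sample_box, either way round below 0.2 rad or angle between the x axis of timer_mid and the y axis of sample_box, either way round below 0.2 rad) and linear speed of each of tall_bottle, middle_bottle, short_bottle, timer below 0.02 m/s); the robot touches nothing.
It fails at once if a bottle is knocked over (angle between any of tall_bottle_mid, middle_bottle_mid, short_bottle_mid's own z axis and vertical above 0.8 rad).
It also fails if it takes over 98 s, if anything falls off the work surface, if the arm or the gripper's body presses on something with over 40 N, if the wrist force passes 120 N, or if a joint passes its speed limit or range.

### The arm

A 6-joint arm with a two-finger parallel gripper is mounted at the origin on a cart in front of the work surface, level with it; the furniture and walls round the work are solid. World frame = base frame: x ahead of the robot, y to its left, z up, the work surface at z = 0. Lengths are in m, angles in degrees, forces in N, time in s.
With the tool pointing down it reaches from about 0.4 to 0.825 m from the base axis. Payload 7 kg.
Tool frame: the origin (TCP) lies at the centre of the arm's flange, where the gripper is bolted on; the fingertips stand 178 mm ahead of it and the grasp point (between the pads) lies 159 mm ahead of it; x points along the fingers, y is the direction in which the jaws open and shut, and the axes are right-handed (so a half turn about x gives the same grasp; the last joint's range is limited). The gripper opens to 88 mm and grips with 3 to 60 N. Pads are 19 mm wide; open, the fingers measure 130 mm over their backs; the gripper's body (78 mm by 193 mm) begins 47 mm behind the grasp point.
Start: joints at [-55.743, 20.546, 0.682, 0, -70.136, -16.507], TCP at [0.206, -0.643, 0.405] pointing down, gripper open.
Joint ranges: [-176.03, 176.03], [-82.01, 121.73], [-58.28, 71.71], [-173.87, 95.51], [-174.79, -0.11], [-173.66, 173.66]. Speed limits (degrees/s): [136.94, 136.94, 172.46, 180, 180, 180].

### API

Orientations are given as [roll, pitch, yaw] about the fixed x, y, z axes, in that order (R = Rz(yaw) Ry(pitch) Rx(roll)).
In Python, from plant import ctrl gives the robot as it stands. The module is installed in compiled form; this text tells all that it offers.
- The arm moves only by the shell command python3 -m inch 'ROWS'. ROWS is JSON, one flat list of numbers, 7 for each row, row after row: the shift along the tool's x, y, z in m, then the turn, a rotation vector about the tool's x, y, z in degrees, then the finger opening in m, from 0 to 0.0876. In form: [dx, dy, dz, rx, ry, rz, hand, dx, dy, dz, rx, ry, rz, hand, ...]. A call has 1 to 20 rows; each row shifts and turns the pose as measured when the row begins, along the tool's axes as they then stand; what a row does not reach is not made up. A row lasts 1/8 s, in which the tool goes at most 62.5 mm and 10.7 degrees, less where a joint would pass 70% of its speed; a pose out of reach is approached as far as the arm can. A call with a gripper value outside its range is refused whole. The fingers move at their own pace and stop on an object; the grip force is fixed at half the most. Time passes only in rows, so rows that do not move let the fingers close. It gives the time, the measured TCP pose, the force and the opening at its end, in the units of the state.
- ctrl.get_obs(): the state, without advancing time (a new reading comes with each control period).
- ctrl.snapshot(name): name is "scene" or "side" or "wrist"; returns a dict with "color" (480x640x3 uint8, red, green, blue), "depth" (480x640 float32, m along the optical axis (not along the pixel's ray), 0 where there is no reading), "K" (3x3 intrinsics, pixels), "k1" (the pictures are not rectified: a ray, as slopes to the right and down, at radius r is drawn at 1 + k1 r^2 times it, then the intrinsics apply), "position" and "attitude" of the camera in the world; the wrist camera has in their place "hand_eye" (4x4, takes a point from camera to tool coordinates, whose origin is the TCP and whose axes are the tool frame's). Camera axes: x right, y up, looking along -z (the intrinsics and any distortion apply to the point x, -y, -z); pixel columns grow to the right and rows downward; lengths in m; the calibration is good to about 2 mm. A picture is of the moment at which its call begins: read the wrist's pose just before it.
- ctrl.close_job(): hands the job in, once; it reports no verdict.
The state is a dict: "clock": time; "joint_pos": joint angles; "qvel": joint speeds; "tau": joint torques, N m; "tool_pos": TCP position; "orientation": TCP orientation; "force": force on the tool from outside, world axes, zero at the start; "moment": the same for the moment, N m; "opening": finger opening in m.
Only numpy, scipy, OpenCV 4.12 (cv2) and the standard library are available. Lean on these libraries where they do the work, as an engineer would, in place of code of your own. Each camera call takes 0.05 s, during which the arm holds its last target.

## Working session

There is one attempt and no reset: what is moved stays moved. The work goes in short steps, Python scripts to look and compute and a shell command to move; the robot and the scene stay as the last step left them, time stands still between calls to the robot, and variables do not carry over. Pictures are saved under pics/ and viewed, and the job is handed in when it is done.

```bash
mkdir -p pics; cat > h.py <<'E'
import numpy as np, cv2
from scipy.spatial.transform import Rotation as R
from plant import ctrl
def snap(name,fn):
    o=ctrl.get_obs(); s=ctrl.snapshot(name); np.savez('pics/'+fn+'.npz',tool_pos=o['tool_pos'],ori=o['orientation'],**{k:v for k,v in s.items()})
    cv2.imwrite('pics/'+fn+'.png',cv2.cvtColor(s['color'],cv2.COLOR_RGB2BGR)); return s,o
E
python3 - <<'E'
from h import *
print(ctrl.get_obs())
for n in ['scene','side','wrist']:
    s,o=snap(n,n+'0'); print(n,{k:v for k,v in s.items() if k not in('color','depth')})
E
```

```text
{'clock': 0.0, 'joint_pos': array([-5.57436880e+01,  2.05923800e+01,  6.32057739e-01, -2.08506900e-02,
       -7.01345435e+01, -1.65068743e+01]), 'qvel': array([-0.01664489, -0.06979864, -0.09832484,  0.02452701, -0.07356475,
       -0.00410344]), 'tau': array([-5.81727954e-05, -5.82714736e+01,  2.93064737e+01,  6.99727044e+00,
        6.98617485e-03, -1.70139865e-04]), 'tool_pos': array([ 0.20571627, -0.64267959,  0.40369643]), 'orientation': array([ 94.83457547,  89.9031298 , 112.57691161]), 'force': array([-0.09346171, -0.39066912, -0.56244178]), 'moment': array([-0.03906121, -0.00967975,  0.00272169]), 'opening': 0.08743701882885227}
scene {'K': array([[611.71692149,   0.        , 321.71831996],
       [  0.        , 611.71692149, 245.01551187],
       [  0.        ,   0.        ,   1.        ]]), 'k1': -0.0177463087751726, 'position': array([-0.36535586, -0.60827077,  1.14451267]), 'attitude': array([ 46.60155357,  -0.67496067, -55.10790873])}
side {'K': array([[495.69385671,   0.        , 317.30192581],
       [  0.        , 495.69385671, 246.42160539],
       [  0.        ,   0.        ,   1.        ]]), 'k1': -0.02399669962231678, 'position': array([-0.0262936 ,  0.86278281,  0.51466865]), 'attitude': array([  66.91341032,   -0.68705875, -145.33606647])}
wrist {'K': array([[373.96347368,   0.        , 309.83607132],
       [  0.        , 373.96347368, 238.8255455 ],
       [  0.        ,   0.        ,   1.        ]]), 'k1': -0.04452804990056337, 'hand_eye': array([[ 6.17228033e-04,  3.03952038e-01, -9.52687135e-01,
         1.98786397e-02],
       [ 9.99999552e-01,  4.96529309e-04,  8.06297076e-04,
         5.83469424e-05],
       [ 7.18112724e-04, -9.52687206e-01, -3.03951595e-01,
        -8.30926474e-02],
       [ 0.00000000e+00,  0.00000000e+00,  0.00000000e+00,
         1.00000000e+00]])}
```

View pics/scene0.png

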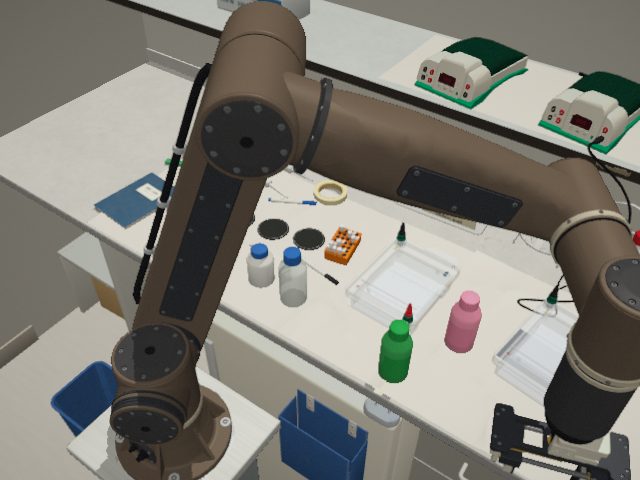

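View pics/side0.png

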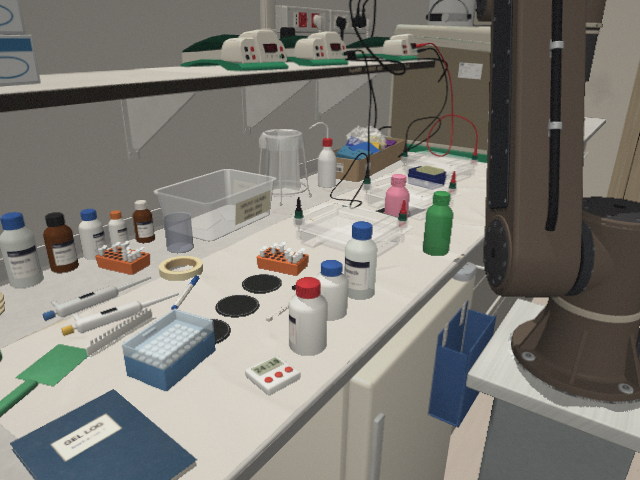

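View pics/wrist0.png

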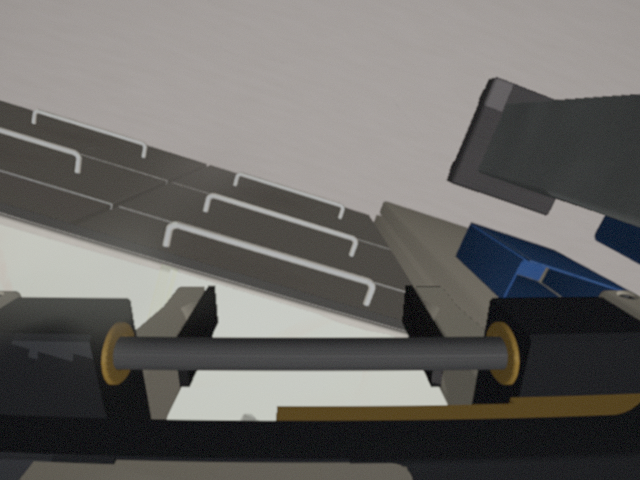

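Side view: the tallest bottle (blue cap) is at (362,245), the short one (blue cap) at (332,288) and the middle one (red cap) at (308,315). The timer is at (273,375). The coasters are at (262,284), (237,306) and (212,331), with the rack at (283,260) on the right end and the box at (170,347) on the left end. Lookalikes to avoid are the green bottle (438,225), the pink bottle (397,190), the back bottles at (15,250), (90,235), (327,163) and (60,245), and the back rack at (123,260). Next I'll measure positions and check a crop.

```bash
cat >> h.py <<'E'
def cloud(fn):
    s=np.load('pics/'+fn+'.npz'); K=s['K']; k1=float(s['k1']); d=s['depth']
    v,u=np.mgrid[0:480,0:640]
    dist=np.array([k1,0,0,0,0.]); p=np.stack([u.ravel(),v.ravel()],1).astype(np.float64)[:,None]
    n=cv2.undistortPoints(p,K,dist)[:,0]
    dd=d.ravel(); c=np.stack([n[:,0]*dd,-n[:,1]*dd,-dd],1)
    if 'hand_eye' in s:
        H=s['hand_eye']; t=c@H[:3,:3].T+H[:3,3]; w=t@R.from_euler('xyz',s['ori'],degrees=True).as_matrix().T+s['tool_pos']
    else:
        w=c@R.from_euler('xyz',s['attitude'],degrees=True).as_matrix().T+s['position']
    w[dd==0]=np.nan
    return w.reshape(480,640,3), s['color']
def circ(P):
    A=np.c_[2*P[:,:2],np.ones(len(P))]; x=np.linalg.lstsq(A,(P[:,:2]**2).sum(1),rcond=None)[0]
    return x[:2],np.sqrt(x[2]+x[0]**2+x[1]**2)
E
python3 - <<'E'
from h import *
for f,b in (('side0',None),('scene0',None)):
    w,c=cloud(f); 
    hsv=cv2.cvtColor(c,cv2.COLOR_RGB2HSV)
    ok=np.isfinite(w[...,0])
    near=ok&(w[...,0]>.3)&(w[...,0]<1.0)&(abs(w[...,1])<.5)
    m=near&(w[...,2]<.03)&(hsv[...,2]>120); print(f,'bench z',np.median(w[m][:,2]))
    # caps
    for nm,mask in (('blue',(hsv[...,0]>100)&(hsv[...,0]<122)&(hsv[...,1]>150)),('red',((hsv[...,0]<6)|(hsv[...,0]>174))&(hsv[...,1]>150)),('dark',(hsv[...,2]<60)),('orange',(hsv[...,0]>4)&(hsv[...,0]<16)&(hsv[...,1]>150))):
        mm=(mask&near&(w[...,2]>-.01)&(w[...,2]<.25)).astype(np.uint8)
        n,l,st,ce=cv2.connectedComponentsWithStats(mm)
        for i in range(1,n):
            if st[i,4]<60: continue
            P=w[l==i]; zt=np.percentile(P[:,2],97)
            r=circ(P[P[:,2]<zt-.006]) if nm in('blue','red') and (P[:,2]<zt-.006).sum()>20 else circ(P)
            print(nm,ce[i].round(),st[i,4],'med',np.median(P,0).round(3),'ztop',zt.round(4),'circ',r[0].round(4),r[1].round(4))
c=cv2.imread('pics/side0.png')[200:420,120:420]; cv2.imwrite('pics/crop0.png',cv2.resize(c,None,fx=2.6,fy=2.6))
E
```

```text
side0 bench z 0.0012705571580035047
blue [361. 230.] 292 med [0.43  0.039 0.152] ztop 0.1608 circ [0.4355 0.027 ] 0.0183
blue [331. 268.] 265 med [0.436 0.143 0.108] ztop 0.111 circ [0.4405 0.1322] 0.0187
red [307. 287.] 434 med [0.404 0.262 0.127] ztop 0.1309 circ [0.4586 0.1729] 0.1095
dark [298. 208.] 66 med [ 0.705 -0.116  0.101] ztop 0.1232 circ [ 0.7056 -0.1175] 0.0052
dark [357. 264.] 96 med [0.426 0.054 0.084] ztop 0.0882 circ [0.4353 0.0288] 0.0294
dark [261. 283.] 498 med [0.632 0.121 0.005] ztop 0.0067 circ [0.6317 0.1208] 0.0298
dark [237. 305.] 628 med [0.607 0.226 0.005] ztop 0.0066 circ [0.6068 0.2254] 0.0293
dark [220. 330.] 243 med [0.567 0.311 0.005] ztop 0.0063 circ [0.5734 0.3178] 0.0219
orange [281. 263.] 653 med [0.638 0.046 0.022] ztop 0.0311 circ [0.6464 0.017 ] 0.0451
orange [124. 263.] 639 med [0.929 0.263 0.02 ] ztop 0.0306 circ [0.9541 0.2362] 0.0441
scene0 bench z 0.0012188238974175647
blue [259. 251.] 197 med [0.436 0.122 0.107] ztop 0.1117 circ [0.4385 0.1247] 0.0165
blue [292. 256.] 269 med [0.429 0.016 0.156] ztop 0.1623 circ [0.4864 0.0707] 0.0854
dark [273. 228.] 399 med [0.609 0.222 0.003] ztop 0.0078 circ [0.6082 0.2218] 0.028
dark [308. 238.] 417 med [0.632 0.115 0.003] ztop 0.0078 circ [0.6329 0.116 ] 0.0277
orange [343. 248.] 468 med [0.641 0.004 0.026] ztop 0.0323 circ [0.6422 0.0158] 0.0429
```

View pics/crop0.png

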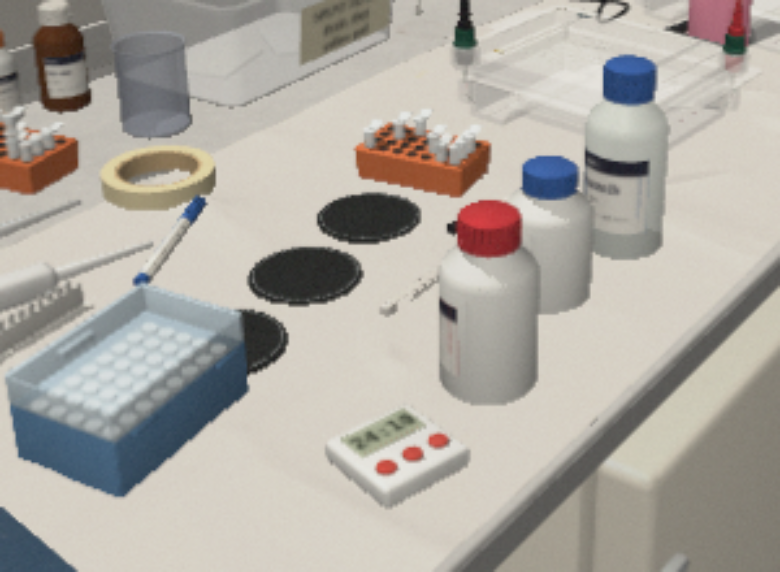

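```bash
cat >> h.py <<'E'
def plan(pos=None, ang=None):
    """pos: target TCP; ang: world heading (deg) of tool y, tool x down. prints straight tool-frame shift and rotvec from now"""
    o=ctrl.get_obs(); Rm=R.from_euler('xyz',o['orientation'],degrees=True).as_matrix()
    out={'t':o['clock'],'pos':o['tool_pos'].round(4),'yhead':np.degrees(np.arctan2(Rm[1,1],Rm[0,1])).round(2),'tilt':np.degrees(np.arccos(-Rm[2,0])).round(2),'q':o['joint_pos'].round(1),'F':o['force'].round(1),'open':o['opening']}
    if pos is not None: out['shift']=(Rm.T@(np.array(pos)-o['tool_pos'])*1000).round(1)
    if ang is not None:
        a=np.radians(ang); x=np.array([0,0,-1.]); y=np.array([np.cos(a),np.sin(a),0]); T=np.c_[x,y,np.cross(x,y)]
        out['rv']=np.degrees(R.from_matrix(Rm.T@T).as_rotvec()).round(2)
        if pos is not None: out['shift_in_target_frame']=(T.T@(np.array(pos)-o['tool_pos'])*1000).round(1)
    for k,v in out.items(): print(k,v)
E
python3 -c "
from h import *
plan([.47,.2,.52],90)
plan([.47,.2,.52],-90)"
```

```text
t 0.15
pos [ 0.2057 -0.6427  0.4039]
yhead 107.75
tilt 0.07
q [-55.7  20.6   0.6  -0.  -70.1 -16.5]
F [-0.2  0.4  0.3]
open 0.08759111441649145
shift [-115.2  722.2  508.5]
rv [17.75 -0.02 -0.07]
shift_in_target_frame [-116.1  842.7  264.3]
t 0.15
pos [ 0.2057 -0.6427  0.4039]
yhead 107.75
tilt 0.07
q [-55.7  20.6   0.6  -0.  -70.1 -16.5]
F [-0.2  0.4  0.3]
open 0.08759111441649145
shift [-115.2  722.2  508.5]
rv [-1.6225e+02  1.0000e-01 -3.0000e-02]
shift_in_target_frame [-116.1 -842.7 -264.3]
```

```bash
python3 -m inch '[-0.05,0,0,9,0,0,0.087, -0.05,0,0,8.7,0,0,0.087, 0,0.04,0.05,0,0,0,0.087, 0,0.04,0.05,0,0,0,0.087, 0,0.04,0.05,0,0,0,0.087, 0,0.04,0.05,0,0,0,0.087, 0,0.04,0.05,0,0,0,0.087, 0,0.05,0,0,0,0,0.087, 0,0.05,0,0,0,0,0.087, 0,0.05,0,0,0,0,0.087, 0,0.05,0,0,0,0,0.087, 0,0.05,0,0,0,0,0.087, 0,0.05,0,0,0,0,0.087, 0,0.05,0,0,0,0,0.087, 0,0.05,0,0,0,0,0.087, 0,0.05,0,0,0,0,0.087, 0,0.05,0,0,0,0,0.087, 0,0.05,0,0,0,0,0.087, 0,0.05,0,0,0,0,0.087, 0,0.05,0,0,0,0,0.087]'
python3 -c "
from h import *
plan([.47,.2,.52],90)
snap('wrist','w1')"
```

```text
clock: 2.65
tool_pos: [0.463, 0.2214, 0.5063]
orientation: [121.0, 89.3, 120.1]
force: [0.5, -0.3, -0.0]
opening: 0.0873
t 2.65
pos [0.463  0.2214 0.5063]
yhead 89.13
tilt 0.68
q [  47.2    2.1   -9.3   -0.7  -78.4 -138. ]
F [ 0.5 -0.3 -0. ]
open 0.0873321156020781
shift [-14.  -21.1   7.2]
rv [-0.87 -0.35 -0.59]
shift_in_target_frame [-13.7 -21.4   7. ]
```

View pics/w1.png

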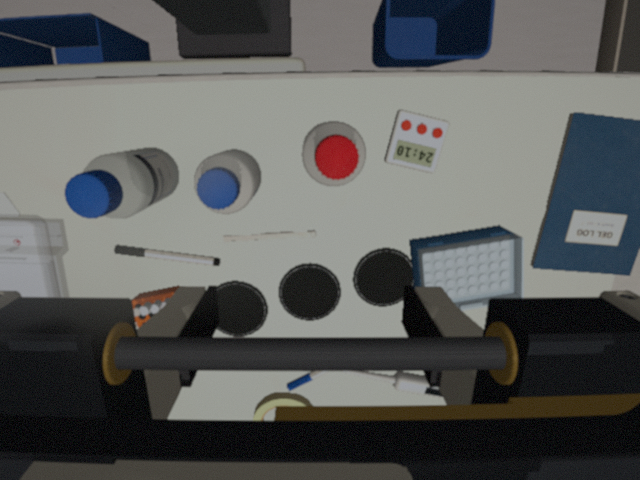

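The wrist view shows everything needed. Caps: tall (95,193), short (217,188), red (337,156). Timer (418,140), coasters (237,308), (309,292), (385,277), box (467,265).

```bash
cat > meas.py <<'E'
from h import *
import sys
def run(fn):
    w,c=cloud(fn); hsv=cv2.cvtColor(c,cv2.COLOR_RGB2HSV); ok=np.isfinite(w[...,0])
    near=ok&(w[...,0]>.3)&(w[...,0]<.75)&(w[...,1]<.6)&(w[...,1]>-.2)
    vis=np.zeros((480,640),bool); vis[:]=True
    b=near&(abs(w[...,2])<.02)&(hsv[...,2]>120)&(w[...,0]>.35); A=w[b]; G=np.c_[A[:,:2],np.ones(len(A))]; print('bench z',np.median(A[:,2]).round(4),np.linalg.lstsq(G,A[:,2],rcond=None)[0].round(4))
    for nm,mask,z0,z1 in (('blue',(hsv[...,0]>100)&(hsv[...,0]<122)&(hsv[...,1]>150),.09,.2),('red',((hsv[...,0]<6)|(hsv[...,0]>174))&(hsv[...,1]>150),.1,.2),('dark',(hsv[...,2]<70),-.01,.012)):
        n,l,st,ce=cv2.connectedComponentsWithStats((mask&near&(w[...,2]>z0)&(w[...,2]<z1)).astype(np.uint8))
        for i in range(1,n):
            if st[i,4]<150: continue
            P=w[l==i]; z=np.percentile(P[:,2],90)
            m=(l==i)
            if nm!='dark': m&=(w[...,2]>np.percentile(P[:,2],80)-.004)
            else: z=np.median(P[:,2])
            cn,_=cv2.findContours(m.astype(np.uint8),cv2.RETR_EXTERNAL,cv2.CHAIN_APPROX_NONE)
            k=max(cn,key=cv2.contourArea)[:,0]; E=w[k[:,1],k[:,0]]; 
            (cx,cy),r=cv2.minEnclosingCircle(E[:,:2].astype(np.float32)); q=circ(E)
            print(nm,ce[i].round(),st[i,4],'top z',z.round(4),'fit',q[0].round(4),q[1].round(4),'minenc',round(cx,4),round(cy,4),round(r,4))
    # timer / lid by height
    for nm,z0,z1,y0 in (('timer',.008,.03,.26),('lid',.05,.08,.3)):
        n,l,st,ce=cv2.connectedComponentsWithStats((near&(w[...,2]>z0)&(w[...,2]<z1)&(w[...,1]>y0)).astype(np.uint8))
        for i in range(1,n):
            if st[i,4]<300: continue
            P=w[l==i]; r=cv2.minAreaRect((P[:,:2]*1000).astype(np.float32)); print(nm,ce[i].round(),st[i,4],np.median(P[:,2]).round(4),r)
run(sys.argv[1])
E
python3 -c "
from h import *
snap('wrist','w2');plan()"; python3 meas.py w2; python3 meas.py w1|grep -v lid
```

```text
t 2.75
pos [0.4634 0.2236 0.5052]
yhead 89.29
tilt 0.69
q [  47.4    2.3   -9.2   -0.7  -78.4 -137.9]
F [-0.3 -0.9 -1.1]
open 0.08705000263288437
bench z 0.0017 [-0.0004  0.0011  0.0024]
blue [ 86. 192.] 1803 top z 0.161 fit [0.4377 0.0258] 0.0188 minenc 0.4375 0.0257 0.0203
blue [220. 200.] 196 top z 0.1108 fit [0.4528 0.1375] 0.0096 minenc 0.4516 0.1367 0.0143
red [331. 156.] 1428 top z 0.131 fit [0.4116 0.2507] 0.0193 minenc 0.4116 0.2506 0.0202
dark [550. 185.] 356 top z 0.0075 fit [0.4896 0.7342] 0.1974 minenc 0.4722 0.5468 0.1011
dark [380. 276.] 2711 top z 0.0051 fit [0.5877 0.3279] 0.0425 minenc 0.585 0.3304 0.0478
dark [306. 291.] 2644 top z 0.0052 fit [0.6091 0.223 ] 0.0423 minenc 0.6095 0.2228 0.0439
dark [238. 308.] 2060 top z 0.0053 fit [0.634  0.1237] 0.039 minenc 0.6342 0.1177 0.0448
timer [413. 141.] 2915 0.0163 ((404.4185485839844, 359.0896301269531), (65.86494445800781, 66.82638549804688), 76.23957061767578)
timer [568. 195.] 6307 0.0122 ((475.7337951660156, 574.8392333984375), (65.64929962158203, 211.8562774658203), 85.7680892944336)
timer [445. 242.] 711 0.0191 ((
[... 834 characters left out ...]
0.045
dark [309. 291.] 2616 top z 0.0052 fit [0.6091 0.2232] 0.0422 minenc 0.6097 0.2237 0.044
dark [240. 308.] 2215 top z 0.0053 fit [0.6339 0.1223] 0.0401 minenc 0.6345 0.118 0.0446
timer [416. 141.] 2906 0.0163 ((404.3809814453125, 359.4806213378906), (66.4147720336914, 66.83702850341797), 76.76786041259766)
timer [571. 195.] 6319 0.0123 ((476.1926574707031, 567.9273681640625), (64.8217544555664, 214.06019592285156), 89.68916320800781)
timer [448. 242.] 712 0.0192 ((533.93310546875, 409.26763916015625), (59.14965057373047, 141.50746154785156), 36.57785415649414)
timer [385. 375.] 409 0.0158 ((744.930419921875, 326.7487487792969), (117.74494934082031, 11.003228187561035), 83.7966537475586)
```

```bash
python3 -m inch '[0.008,0,0,-10,0,0,0.087, 0.008,0,0,-10,0,0,0.087, 0.008,0,0,-10,0,0,0.087, 0.008,0,0,-10,0,0,0.087, 0.008,0,0,-10,0,0,0.087, 0.008,0,0,-10,0,0,0.087, 0.008,0,0,-10,0,0,0.087, 0.008,0,0,-10,0,0,0.087, 0.008,0,0,-10,0,0,0.087, 0.008,0,0,-10,0,0,0.087]'
python3 - <<'E'
from h import *
plan([.4377,.0258,.42],190)
w,c=cloud('w2'); hsv=cv2.cvtColor(c,cv2.COLOR_RGB2HSV)
print(hsv[188,214],w[188,214])
m=(hsv[...,0]>100)&(hsv[...,0]<125)&(hsv[...,1]>100)&(w[...,1]>.1)&(w[...,1]<.17)&(w[...,2]>.1)
P=w[m];print(len(P),circ(P),cv2.minEnclosingCircle(P[:,:2].astype(np.float32)),np.median(P,0),P.min(0),P.max(0))
E
```

```text
clock: 4.0
tool_pos: [0.4616, 0.2222, 0.4213]
orientation: [40.5, 89.3, 143.0]
force: [-0.6, -0.2, -0.3]
opening: 0.0873
t 4.0
pos [0.4616 0.2222 0.4213]
yhead -167.43
tilt 0.74
q [ 47.4   4.6 -17.6  -0.8 -67.9 -34.5]
F [-0.6 -0.2 -0.3]
open 0.08725789527053214
shift [   0.    66.  -186.5]
rv [ 2.57  0.55 -0.49]
shift_in_target_frame [   1.3   57.6 -189.3]
[109 131 130] [0.44213784 0.13315022 0.11019265]
1434 (array([0.44102174, 0.14039959]), np.float64(0.01818857244313822)) ((0.4383539855480194, 0.1421922743320465), 0.03195815533399582) [0.44085581 0.13457821 0.11026796] [0.4225461  0.11143711 0.1029618 ] [0.46303929 0.16996868 0.434247  ]
```

```bash
python3 -m inch '[0,0,0,2.6,0.55,-0.5,0.087, 0,0.015,-0.047,0,0,0,0.087, 0,0.015,-0.047,0,0,0,0.087, 0,0.014,-0.047,0,0,0,0.087, 0,0.013,-0.047,0,0,0,0.087, 0,0,0,0,0,0,0.087]'
python3 - <<'E'
from h import *
snap('wrist','w3'); plan([.4377,.0258,.32],190)
E
python3 meas.py w3
```

```text
clock: 4.75
tool_pos: [0.4362, 0.0201, 0.4198]
orientation: [129.9, 89.8, -130.0]
force: [0.3, 1.2, -0.2]
opening: 0.0871
t 4.8
pos [0.4365 0.0212 0.4199]
yhead -169.84
tilt 0.16
q [ 28.8  -3.3 -26.1   0.1 -67.3 -18.7]
F [-0.   1.1 -0.5]
open 0.086937819195443
shift [99.9 -2.2  4.5]
rv [ 0.16 -0.11 -0.12]
shift_in_target_frame [99.9 -1.9  4.4]
bench z 0.0018 [-0.001  -0.0008  0.0025]
blue [304. 247.] 2863 top z 0.1607 fit [0.4391 0.0229] 0.0195 minenc 0.4395 0.0228 0.0206
blue [280. 327.] 798 top z 0.1104 fit [0.4449 0.1209] 0.0134 minenc 0.4443 0.1235 0.0193
dark [122. 254.] 3519 top z 0.0052 fit [0.633 0.117] 0.0397 minenc 0.6328 0.1161 0.0425
dark [142. 315.] 268 top z 0.0051 fit [0.6077 0.1907] 0.013 minenc 0.6066 0.1923 0.0179
dark [178. 409.] 283 top z 0.005 fit [0.5594 0.3215] 0.0157 minenc 0.5614 0.3199 0.0216
```

View pics/w3.png

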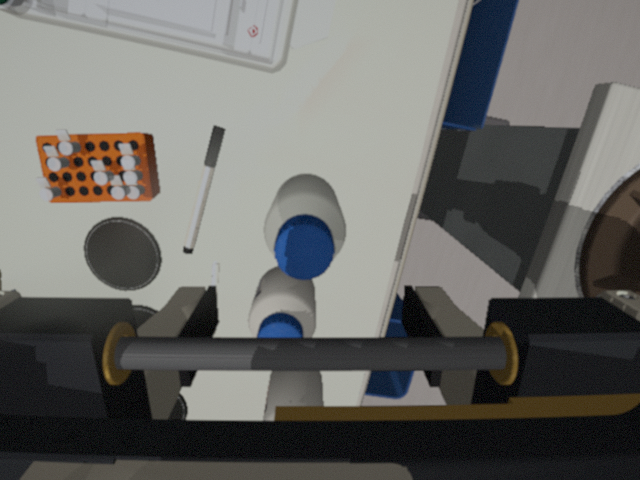

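```bash
python3 - <<'E'
from h import *
snap('wrist','w4'); plan([.4385,.0235,.32],190)
E
python3 meas.py w4
```

```text
t 4.85
pos [0.4369 0.0221 0.4199]
yhead -169.78
tilt 0.16
q [ 28.9  -3.2 -26.    0.1 -67.3 -18.7]
F [ 0.4  0.4 -0.4]
open 0.08710268934812997
shift [99.9 -2.   1.3]
rv [ 0.22 -0.11 -0.11]
shift_in_target_frame [99.9 -1.8  1.1]
bench z 0.0018 [-0.001  -0.0007  0.0025]
blue [305. 246.] 2867 top z 0.1607 fit [0.4391 0.0229] 0.0195 minenc 0.4387 0.0232 0.0207
blue [281. 326.] 843 top z 0.1105 fit [0.445  0.1209] 0.0137 minenc 0.4441 0.1228 0.0193
dark [123. 253.] 3599 top z 0.0052 fit [0.6337 0.1162] 0.0404 minenc 0.6329 0.1156 0.043
dark [142. 314.] 293 top z 0.0051 fit [0.6082 0.1913] 0.0136 minenc 0.6076 0.1922 0.0183
dark [179. 409.] 293 top z 0.0051 fit [0.5595 0.3222] 0.0162 minenc 0.5631 0.3201 0.0233
```

```bash
python3 -m inch '[0.025,-0.001,0.001,0,0,0,0.087, 0.025,-0.001,0.001,0,0,0,0.087, 0.02,0,0,0,0,0,0.087, 0.015,0,0,0,0,0,0.087, 0,0,0,0,0,0,0.087]'
python3 - <<'E'
from h import *
plan([.4385,.024,.32],190)
E
```

```text
clock: 5.48
tool_pos: [0.4397, 0.0289, 0.3326]
orientation: [147.6, 89.9, -111.9]
force: [1.0, -0.6, -0.1]
opening: 0.0868
t 5.475
pos [0.4397 0.0289 0.3326]
yhead -169.48
tilt 0.1
q [ 29.6   1.7 -33.5   0.1 -54.8 -19.1]
F [ 1.  -0.6 -0.1]
open 0.08681384894325232
shift [12.6  2.1 -4.5]
rv [ 0.52 -0.08 -0.05]
shift_in_target_frame [12.6  2.  -4.6]
```

```bash
python3 -m inch '[0.006,0.001,-0.004,0,0,0,0.087, 0.005,0,0,0,0,0,0.087, 0,0,0,0,0,0,0.087]'
python3 - <<'E'
from h import *
plan([.4385,.024,.32],190)
E
```

```text
clock: 5.85
tool_pos: [0.4402, 0.0256, 0.3221]
orientation: [-145.6, 89.9, -44.9]
force: [-0.4, -0.0, 0.2]
opening: 0.0868
t 5.85
pos [0.4402 0.0256 0.3221]
yhead -169.38
tilt 0.08
q [ 29.2   2.4 -34.4   0.1 -53.1 -18.6]
F [-0.4 -0.   0.2]
open 0.0868353886318418
shift [ 2.1  1.9 -1.3]
rv [ 0.62 -0.07  0.05]
shift_in_target_frame [ 2.1  1.9 -1.3]
```

Good; close on the cap.

```bash
python3 -m inch '[0.002,0.001,-0.001,0,0,0,0.06, 0,0,0,0,0,0,0.035, 0,0,0,0,0,0,0.035, 0,0,0,0,0,0,0.035, 0,0,0,0,0,0,0.035, 0,0,0,0,0,0,0.035]'; python3 -c "
from h import *
plan()"
```

```text
clock: 6.6
tool_pos: [0.4394, 0.0242, 0.3208]
orientation: [-112.1, 89.9, -11.5]
force: [-0.7, 0.3, 0.7]
opening: 0.042
t 6.6
pos [0.4394 0.0242 0.3208]
yhead -169.4
tilt 0.14
q [ 29.    2.4 -34.6   0.1 -52.8 -18.5]
F [-0.7  0.3  0.7]
open 0.042002197889344124
```

```bash
python3 -m inch '[-0.01,0,0,0,0,0,0.035, -0.02,0,0,0,0,0,0.035, -0.03,0,0,0,0,0,0.035, -0.03,0,0,0,0,0,0.035, -0.02,0,0,0,0,0,0.035, -0.01,0,0,0,0,0,0.035, 0,0,0,0,0,0,0.035]'; python3 -c "
from h import *
plan([.6345,.1175,.44],190)"
```

```text
clock: 7.48
tool_pos: [0.4383, 0.024, 0.4464]
orientation: [-122.9, 89.9, -22.3]
force: [-0.7, -0.1, -1.6]
opening: 0.0421
t 7.475
pos [0.4383 0.024  0.4464]
yhead -169.41
tilt 0.06
q [ 29.1  -4.1 -23.3   0.1 -70.7 -18.5]
F [-0.7 -0.1 -1.6]
open 0.042079519975935224
shift [   6.6 -210.1   55.9]
rv [ 0.59 -0.03  0.05]
shift_in_target_frame [   6.4 -209.5   58. ]
```

```bash
python3 -m inch '[0,-0.01,0.003,0.6,0,0,0.035, 0,-0.02,0.005,0,0,0,0.035, 0,-0.035,0.01,0,0,0,0.035, 0,-0.035,0.01,0,0,0,0.035, 0,-0.035,0.01,0,0,0,0.035, 0,-0.035,0.01,0,0,0,0.035, 0,-0.02,0.006,0,0,0,0.035, 0,-0.01,0.003,0,0,0,0.035, 0,0,0,0,0,0,0.035]'; python3 - <<'E'
from h import *
plan([.6345,.1175,.44],190)
snap('wrist','w5');snap('scene','s5');snap('side','d5')
E
```

```text
clock: 8.6
tool_pos: [0.6398, 0.1217, 0.4337]
orientation: [110.3, 89.2, -149.8]
force: [-0.5, 0.1, -1.8]
opening: 0.0423
t 8.6
pos [0.6398 0.1217 0.4337]
yhead -170.04
tilt 0.76
q [ 27.9  17.7   0.3   0.  -73.4 -18. ]
F [-0.5  0.1 -1.8]
open 0.04234111806105831
shift [-6.3  6.  -3.2]
rv [-0.04 -0.26 -0.71]
shift_in_target_frame [-6.3  5.9 -3.2]
```

View pics/w5.png

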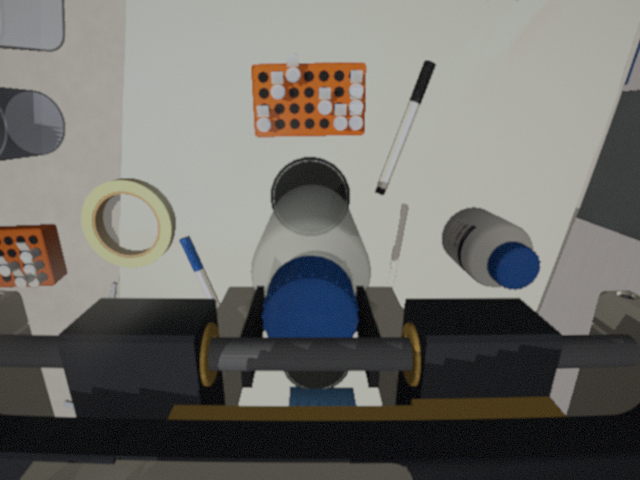

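View pics/d5.png

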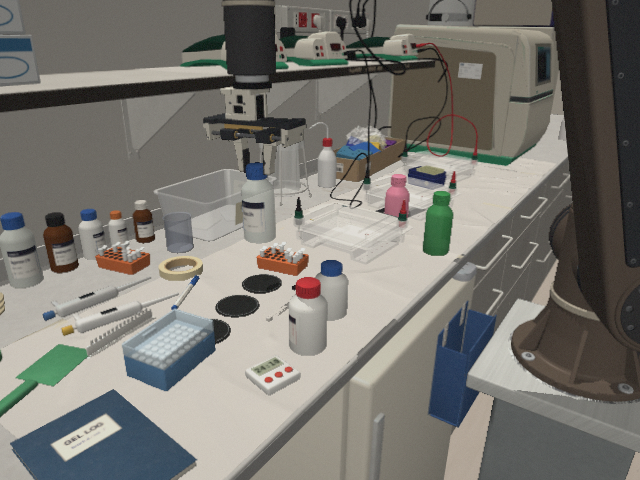

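The bottle is held upright. Coaster 3 is visible at (311,195) under it, and the short bottle's cap is at (513,265).

```bash
cat > edge.py <<'E'
from h import *
# robust coaster fit: sample known-plane ray intersection of dark pixels edge by RANSAC with r=0.045
def coaster(fn,guess,zt=.005,rr=.043,thr=75):
    w,c=cloud(fn); g=cv2.cvtColor(c,cv2.COLOR_RGB2GRAY)
    d=np.hypot(w[...,0]-guess[0],w[...,1]-guess[1])
    near=(d<.06)&(abs(w[...,2])<.015)
    dark=near&(g<thr)
    # score centre: dark inside, light outside, using visible pts only
    P=w[near][:,:2]; D=np.where(g[near]<thr,1,-1)
    best=None
    for dx in np.arange(-.012,.0121,.001):
        for dy in np.arange(-.012,.0121,.001):
            q=np.array(guess)+[dx,dy]
            for r in (.045,):
                s=(D*np.where(np.hypot(*(P-q).T)<r,1,-1)).mean()
                if best is None or s>best[0]: best=(s,q)
    return best
E
python3 - <<'E'
from edge import *
for fn in ('w2','w4','w5','d5','side0','s5'):
    print(fn,[ (round(float(b[0]),3),b[1].round(4)) for b in (coaster(fn,g) for g in ((.634,.117),(.609,.2235),(.587,.3275)))])
w,c=cloud('w5'); hsv=cv2.cvtColor(c,cv2.COLOR_RGB2HSV)
m=(hsv[...,0]>100)&(hsv[...,0]<125)&(hsv[...,1]>100)
for nm,a,b in(('held',(.6,.7),(.05,.2)),('short',(.38,.5),(.08,.2))):
    mm=m&(w[...,0]>a[0])&(w[...,0]<a[1])&(w[...,1]>b[0])&(w[...,1]<b[1])&(w[...,2]>.08)
    P=w[mm]; z=np.percentile(P[:,2],60); Q=P[P[:,2]>z-.004]; print(nm,len(P),z,circ(Q),cv2.minEnclosingCircle(Q[:,:2].astype(np.float32)),np.median(Q,0))
E
python3 meas.py w5 | grep -v timer
```

```text
w2 [(0.949, array([0.635, 0.116])), (0.938, array([0.611 , 0.2225])), (0.938, array([0.591 , 0.3295]))]
w4 [(0.823, array([0.636, 0.119])), (0.889, array([0.608 , 0.2245])), (0.952, array([0.591 , 0.3285]))]
w5 [(0.899, array([0.635, 0.12 ])), (nan, array([0.597 , 0.2115])), (0.759, array([0.59  , 0.3325]))]
d5 [(0.866, array([0.633, 0.119])), (0.855, array([0.61  , 0.2225])), (0.868, array([0.588 , 0.3305]))]
side0 [(0.846, array([0.633, 0.117])), (0.825, array([0.611 , 0.2205])), (0.87, array([0.589 , 0.3305]))]
s5 [(0.85, array([0.634, 0.116])), (0.828, array([0.609 , 0.2215])), (0.803, array([0.589 , 0.3285]))]
held 8279 0.2731299833912853 (array([0.64456769, 0.09761881]), np.float64(0.023960295918585593)) ((0.6498684287071228, 0.09024719148874283), 0.052219949662685394) [0.63925986 0.11008778 0.27312848]
short 1786 0.10962934975442945 (array([0.44626001, 0.12894172]), np.float64(0.014074881404069496)) ((0.4459421932697296, 0.12907403707504272), 0.020595377311110497) [0.44694176 0.12861433 0.10962787]
bench z 0.0016 [ 0.     -0.0006  0.0019]
blue [513. 265.] 1725 top z 0.1105 fit [0.4459 0.1291] 0.0188 minenc 0.4461 0.129 0.0202
dark [420.  81.] 207 top z 0.0107 fit [ 0.5412 -0.0197] 0.0135 minenc 0.5456 -0.0206 0.0197
dark [310. 178.] 1753 top z 0.0049 fit [0.636  0.1127] 0.0355 minenc 0.6348 0.1174 0.0432
dark [317. 381.] 994 top z 0.005 fit [0.5813 0.3563] 0.0287 minenc 0.5806 0.3542 0.0445edge.py:15: RuntimeWarning: Mean of empty slice.
  s=(D*np.where(np.hypot(*(P-q).T)<r,1,-1)).mean()
  ret = ret.dtype.type(ret / rcount)
```

```bash
python3 -m inch '[0.015,0.005,-0.003,0,-0.25,-0.7,0.035, 0.02,0,0,0,0,0,0.035, 0.02,0,0,0,0,0,0.035, 0.02,0,0,0,0,0,0.035, 0.012,0,0,0,0,0,0.035, 0,0,0,0,0,0,0.035]'; python3 - <<'E'
from h import *
plan([.634,.118,.328],190)
E
```

```text
clock: 9.5
tool_pos: [0.6308, 0.1149, 0.3519]
orientation: [-75.3, 89.4, 24.6]
force: [0.8, -0.2, -1.2]
opening: 0.0424
t 9.5
pos [0.6308 0.1149 0.3519]
yhead -170.06
tilt 0.61
q [ 27.7  19.3  -8.3   0.  -61.8 -17.8]
F [ 0.8 -0.2 -1.2]
open 0.042390517459894556
shift [24.  -3.4  2.4]
rv [-0.06  0.15  0.59]
shift_in_target_frame [23.9 -3.7  2.5]
```

```bash
python3 -m inch '[0.008,-0.003,0.002,0,0.15,0.6,0.035, 0.007,0,0,0,0,0,0.035, 0.003,0,0,0,0,0,0.035, 0,0,0,0,0,0,0.035]'; python3 - <<'E'
from h import *
plan([.634,.118,.328],190)
E
```

```text
clock: 10.0
tool_pos: [0.6341, 0.1178, 0.3348]
orientation: [-79.9, 89.9, 20.1]
force: [0.2, -0.4, -1.6]
opening: 0.0422
t 10.0
pos [0.6341 0.1178 0.3348]
yhead -170.04
tilt 0.12
q [ 27.8  20.6  -8.8   0.  -60.5 -17.9]
F [ 0.2 -0.4 -1.6]
open 0.04224662980504971
shift [6.8 0.1 0.2]
rv [-0.04  0.02  0.11]
shift_in_target_frame [6.8 0.1 0.2]
```

```bash
python3 -m inch '[0.004,0,0,0,0,0.1,0.035, 0.003,0,0,0,0,0,0.035, 0.002,0,0,0,0,0,0.035]'; python3 - <<'E'
from h import *
plan([.634,.118,.326],190)
E
```

```text
clock: 10.38
tool_pos: [0.6343, 0.1178, 0.3258]
orientation: [-68.1, 89.9, 31.9]
force: [-4.2, -0.7, 11.8]
opening: 0.0421
t 10.375
pos [0.6343 0.1178 0.3258]
yhead -170.04
tilt 0.06
q [ 27.8  21.   -9.4  -0.  -59.5 -17.9]
F [-4.2 -0.7 11.8]
open 0.042051951798880854
shift [-0.2  0.3  0.3]
rv [-0.04  0.02  0.06]
shift_in_target_frame [-0.2  0.3  0.3]
```

```bash
python3 -m inch '[-0.0005,0,0,0,0,0,0.05, 0,0,0,0,0,0,0.07, 0,0,0,0,0,0,0.075, -0.015,0,0,0,0,0,0.075, -0.03,0,0,0,0,0,0.075, -0.04,0,0,0,0,0,0.075, 0,0,0,0,0,0,0.075]'; python3 - <<'E'
from h import *
plan([.446,.129,.40],190)
snap('wrist','w6');snap('side','d6')
E
python3 meas.py w6 | grep -v timer
```

```text
clock: 11.25
tool_pos: [0.6347, 0.1177, 0.4183]
orientation: [-90.1, 89.7, 9.8]
force: [-0.5, 0.2, 0.4]
opening: 0.0751
t 11.25
pos [0.6347 0.1177 0.4183]
yhead -170.01
tilt 0.27
q [ 27.8  17.3  -2.3   0.1 -70.2 -17.9]
F [-0.5  0.2  0.4]
open 0.07511890661308113
shift [ 17.4 184.   43.9]
rv [-0.01 -0.    0.27]
shift_in_target_frame [ 18.3 183.9  43.9]
bench z 0.0016 [-0.0001 -0.0012  0.002 ]
blue [313. 246.] 3093 top z 0.1657 fit [0.6334 0.1174] 0.0198 minenc 0.6335 0.1174 0.0214
blue [524. 274.] 1912 top z 0.1105 fit [0.4457 0.1288] 0.0186 minenc 0.446 0.1289 0.0204
dark [427.  80.] 197 top z 0.0103 fit [ 0.5432 -0.0197] 0.0128 minenc 0.5456 -0.02 0.0199
dark [311. 178.] 1017 top z 0.005 fit [0.6345 0.1176] 0.0397 minenc 0.6347 0.1171 0.0434
dark [317. 297.] 3157 top z 0.0049 fit [0.6096 0.2268] 0.0392 minenc 0.6105 0.2226 0.0437
dark [318. 385.] 1636 top z 0.005 fit [0.5836 0.3485] 0.0335 minenc 0.5836 0.3489 0.0486
```

View pics/w6.png

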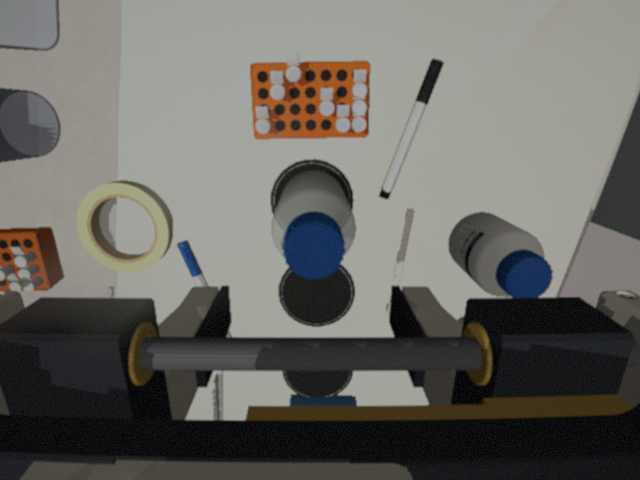

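```bash
python3 -m inch '[0,0.02,0.005,0,0,0.27,0.087, 0,0.035,0.008,0,0,0,0.087, 0,0.035,0.008,0,0,0,0.087, 0,0.035,0.008,0,0,0,0.087, 0,0.035,0.008,0,0,0,0.087, 0,0.02,0.004,0,0,0,0.087, 0,0.008,0,0,0,0,0.087, 0.015,0,0,0,0,0,0.087, 0.015,0,0,0,0,0,0.087, 0,0,0,0,0,0,0.087]'; python3 - <<'E'
from h import *
snap('wrist','w7')
plan([.4455,.129,.271],190)
E
python3 meas.py w7 | grep -v timer
```

```text
clock: 12.6
tool_pos: [0.4351, 0.1241, 0.3772]
orientation: [103.3, 89.0, -156.8]
force: [-0.2, -0.4, 0.6]
opening: 0.0876
t 12.65
pos [0.4354 0.1243 0.3778]
yhead -170.12
tilt 0.98
q [ 40.8   0.7 -27.9  -0.3 -62.4 -30.8]
F [ 0.4  0.1 -0.1]
open 0.08739029309745475
shift [106.6 -12.6   3.4]
rv [-0.11 -0.22 -0.95]
shift_in_target_frame [106.8 -10.8   2.9]
bench z 0.0018 [ 0.002  -0.0037  0.0015]
blue [  6. 204.] 636 top z 0.1499 fit [0.6327 0.1178] 0.0208 minenc 0.6169 0.1177 0.0143
blue [290. 247.] 2572 top z 0.1107 fit [0.4437 0.1286] 0.0194 minenc 0.4439 0.1286 0.0206
red [305. 392.] 1304 top z 0.1301 fit [0.4136 0.2428] 0.0135 minenc 0.4139 0.2429 0.0195
dark [210.  28.] 310 top z 0.0104 fit [ 0.5427 -0.0194] 0.013 minenc 0.5385 -0.0195 0.02
dark [134.  52.] 178 top z 0.0088 fit [0.6624 0.0216] 0.065 minenc 0.6012 0.01 0.0295
dark [116. 162.] 1690 top z 0.0053 fit [0.6341 0.1174] 0.0401 minenc 0.6333 0.1168 0.0437
dark [120. 272.] 4203 top z 0.0052 fit [0.6085 0.2182] 0.0402 minenc 0.6095 0.2218 0.0436
```

```bash
python3 -m inch '[0.02,-0.009,0.003,0,-0.2,-0.95,0.087, 0.025,0,0,0,0,0,0.087, 0.025,0,0,0,0,0,0.087, 0.015,0,0,0,0,0,0.087, 0,0,0,0,0,0,0.087]'; python3 - <<'E'
from h import *
plan([.4438,.1286,.271],190)
E
```

```text
clock: 13.28
tool_pos: [0.4471, 0.1294, 0.2908]
orientation: [-115.2, 89.9, -15.4]
force: [-0.3, 0.2, 0.3]
opening: 0.0871
t 13.275
pos [0.4471 0.1294 0.2908]
yhead -170.18
tilt 0.13
q [ 40.5   7.1 -34.1   0.1 -48.7 -30.8]
F [-0.3  0.2  0.3]
open 0.0870826157806135
shift [19.8  3.4 -0.2]
rv [-0.18 -0.05  0.11]
shift_in_target_frame [19.8  3.4 -0.2]
```

```bash
python3 -m inch '[0.01,0.003,0,0,0,0.1,0.087, 0.008,0,0,0,0,0,0.087, 0,0,0,0,0,0,0.087, 0,0,0,0,0,0,0.06, 0,0,0,0,0,0,0.035, 0,0,0,0,0,0,0.035, 0,0,0,0,0,0,0.035, 0,0,0,0,0,0,0.035]'; python3 - <<'E'
from h import *
plan([.4438,.1286,.271],190)
E
```

```text
clock: 14.28
tool_pos: [0.4451, 0.1295, 0.274]
orientation: [-80.9, 89.8, 18.9]
force: [0.1, -0.7, 0.3]
opening: 0.0426
t 14.275
pos [0.4451 0.1295 0.274 ]
yhead -170.16
tilt 0.22
q [ 40.7   8.2 -35.5   0.1 -46.1 -30.9]
F [ 0.1 -0.7  0.3]
open 0.042622337356405623
shift [ 3.   1.4 -0.6]
rv [-0.16  0.03  0.22]
shift_in_target_frame [ 3.   1.4 -0.6]
```

```bash
python3 -m inch '[-0.01,0,0,0,0,0.2,0.035, -0.02,0,0,0,0,0,0.035, -0.03,0,0,0,0,0,0.035, -0.03,0,0,0,0,0,0.035, -0.03,0,0,0,0,0,0.035, -0.015,0,0,0,0,0,0.035, 0,0,0,0,0,0,0.035]'; python3 - <<'E'
from h import *
plan([.588,.328,.40],190)
E
```

```text
clock: 15.15
tool_pos: [0.4442, 0.1287, 0.416]
orientation: [69.1, 89.9, 168.9]
force: [-0.3, -1.0, -1.3]
opening: 0.0418
t 15.15
pos [0.4442 0.1287 0.416 ]
yhead -170.18
tilt 0.1
q [ 40.6  -0.4 -23.8  -0.1 -66.7 -30.8]
F [-0.3 -1.  -1.3]
open 0.04179935737710414
shift [  15.8 -175.7  171.9]
rv [-0.18  0.04 -0.1 ]
shift_in_target_frame [  16.  -176.2  171.4]
```

```bash
python3 -m inch '[0,-0.01,0.01,0,0,0,0.035, 0,-0.02,0.02,0,0,0,0.035, 0,-0.03,0.03,0,0,0,0.035, 0,-0.03,0.03,0,0,0,0.035, 0,-0.03,0.03,0,0,0,0.035, 0,-0.025,0.025,0,0,0,0.035, 0,-0.017,0.015,0,0,0,0.035, 0,-0.008,0.006,0,0,0,0.035, 0,0,0,0,0,0,0.035]'; python3 - <<'E'
from h import *
plan([.588,.328,.279],190)
snap('wrist','w8')
E
python3 meas.py w8 | grep -v timer;  python3 -c "
from edge import *
print(coaster('w8',(.588,.328)))"
```

```text
clock: 16.27
tool_pos: [0.5888, 0.331, 0.4034]
orientation: [113.2, 89.1, -147.0]
force: [-0.9, -0.5, -1.6]
opening: 0.0423
t 16.275
pos [0.5888 0.331  0.4034]
yhead -170.2
tilt 0.9
q [ 45.8  20.9   1.2  -0.2 -71.1 -35.9]
F [-0.9 -0.5 -1.6]
open 0.042329339119751765
shift [124.4  -0.6  -2. ]
rv [-0.2  -0.35 -0.83]
shift_in_target_frame [124.4   1.3  -2.8]
bench z 0.0017 [-0.0001  0.0041  0.0014]
red [562. 174.] 3293 top z 0.1306 fit [0.4136 0.2512] 0.0195 minenc 0.4137 0.2512 0.0211
dark [295.   9.] 820 top z 0.0052 fit [0.6324 0.1326] 0.0282 minenc 0.6295 0.1453 0.0338
dark [301.  91.] 6101 top z 0.0051 fit [0.6103 0.2222] 0.041 minenc 0.6102 0.2222 0.0438
dark [300. 187.] 2489 top z 0.0049 fit [0.5932 0.3225] 0.0356 minenc 0.59 0.328 0.0432
(np.float64(0.8944573514769333), array([0.589, 0.33 ]))
```

View pics/w8.png

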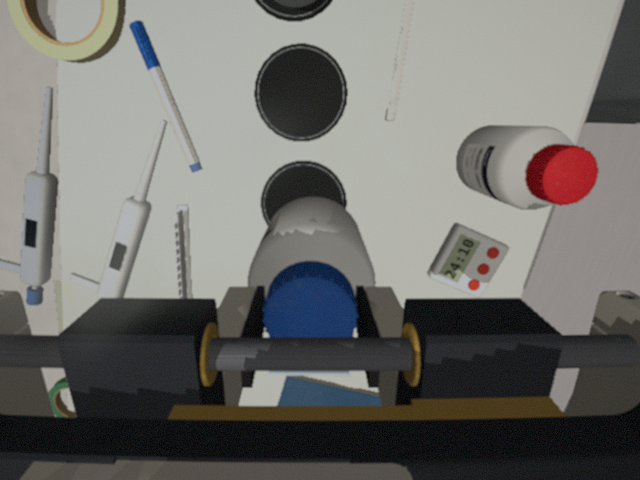

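```bash
python3 -m inch '[0.01,0,-0.004,0,-0.35,-0.8,0.035, 0.015,0,0,0,0,0,0.035, 0.015,0,0,0,0,0,0.035, 0.008,0,0,0,0,0,0.035, 0,0,0,0,0,0,0.035]'; python3 - <<'E'
from h import *
plan([.588,.3275,.281],190)
E
```

```text
clock: 16.95
tool_pos: [0.5876, 0.3244, 0.3538]
orientation: [80.1, 89.9, 179.8]
force: [0.2, 0.5, -1.1]
opening: 0.0423
t 16.95
pos [0.5876 0.3244 0.3538]
yhead -170.27
tilt 0.05
q [ 45.5  22.1  -3.8  -0.  -64.2 -35.7]
F [ 0.2  0.5 -1.1]
open 0.04229117281261054
shift [72.8 -1.   3. ]
rv [-0.27  0.01 -0.05]
shift_in_target_frame [72.8 -1.   3. ]
```

```bash
python3 -m inch '[0.015,-0.001,0.002,0,0,0,0.035, 0.015,0,0.001,0,0,0,0.035, 0.015,0,0,0,0,0,0.035, 0.01,0,0,0,0,0,0.035, 0.003,0,0,0,0,0,0.035, 0,0,0,0,0,0,0.035]'; python3 - <<'E'
from h import *
plan([.588,.3275,.281],190)
E
```

```text
clock: 17.7
tool_pos: [0.5882, 0.3281, 0.2914]
orientation: [99.4, 89.9, -160.9]
force: [-0.1, 0.9, -1.3]
opening: 0.0421
t 17.7
pos [0.5882 0.3281 0.2914]
yhead -170.25
tilt 0.06
q [ 45.7  25.2  -7.6  -0.  -57.2 -35.9]
F [-0.1  0.9 -1.3]
open 0.04209850915326896
shift [10.4  0.3 -0.5]
rv [-0.25 -0.01 -0.06]
shift_in_target_frame [10.4  0.3 -0.5]
```

```bash
python3 -m inch '[0.005,0,0,0,0,0,0.035, 0.004,0,0,0,0,0,0.035, 0.003,0,0,0,0,0,0.035, 0,0,0,0,0,0,0.035]'; python3 - <<'E'
from h import *
plan([.588,.3275,.279],190)
E
```

```text
clock: 18.2
tool_pos: [0.5885, 0.3282, 0.2798]
orientation: [-35.9, 89.9, 63.9]
force: [-0.5, 0.5, -2.0]
opening: 0.0421
t 18.2
pos [0.5885 0.3282 0.2798]
yhead -170.25
tilt 0.06
q [ 45.7  25.8  -8.3  -0.  -55.8 -35.9]
F [-0.5  0.5 -2. ]
open 0.04206800261453981
shift [ 0.8  0.6 -0.6]
rv [-0.25  0.05  0.04]
shift_in_target_frame [ 0.8  0.6 -0.6]
```

```bash
python3 -m inch '[0.0015,0,0,0,0,0,0.035, 0.001,0,0,0,0,0,0.035]'; python3 - <<'E'
from h import *
plan()
E
```

```text
clock: 18.45
tool_pos: [0.5886, 0.3284, 0.279]
orientation: [-60.7, 89.9, 39.1]
force: [-3.7, -0.7, 6.8]
opening: 0.0418
t 18.45
pos [0.5886 0.3284 0.279 ]
yhead -170.21
tilt 0.13
q [ 45.7  25.9  -8.4   0.  -55.6 -35.9]
F [-3.7 -0.7  6.8]
open 0.04179922294855365
```

Contact. Release and rise.

```bash
python3 -m inch '[0,0,0,0,0,0,0.05, 0,0,0,0,0,0,0.07, 0,0,0,0,0,0,0.075, -0.015,0,0,0,0,0,0.075, -0.03,0,0,0,0,0,0.075, -0.04,0,0,0,0,0,0.075, -0.04,0,0,0,0,0,0.087, 0,0,0,0,0,0,0.087]'; python3 - <<'E'
from h import *
plan([.4136,.251,.40],190)
snap('wrist','w9')
E
python3 meas.py w9 ;  python3 -c "
from edge import *
print(coaster('w9',(.588,.328)))"
```

```text
clock: 19.45
tool_pos: [0.5889, 0.3281, 0.4131]
orientation: [-71.9, 89.6, 27.9]
force: [-0.4, -0.0, -0.2]
opening: 0.0855
t 19.45
pos [0.5889 0.3281 0.4131]
yhead -170.18
tilt 0.38
q [ 45.7  20.1   1.    0.1 -70.6 -35.9]
F [-0.4 -0.  -0.2]
open 0.0855380191493053
shift [ 11.9 186.  -46.2]
rv [-0.18  0.12  0.36]
shift_in_target_frame [ 13.1 186.  -45.5]
bench z 0.0016 [0.0024 0.0002 0.0007]
blue [315. 229.] 2084 top z 0.1157 fit [0.5869 0.3277] 0.0195 minenc 0.587 0.3277 0.0205
red [564. 173.] 3163 top z 0.1306 fit [0.4135 0.2512] 0.0195 minenc 0.4138 0.2512 0.0209
dark [303.  10.] 935 top z 0.0051 fit [0.6315 0.1342] 0.0277 minenc 0.6299 0.144 0.0346
dark [309.  92.] 6420 top z 0.0051 fit [0.6101 0.2231] 0.0431 minenc 0.6099 0.2231 0.0439
dark [306. 179.] 1165 top z 0.005 fit [0.5896 0.3285] 0.0399 minenc 0.5902 0.3279 0.0436
timer [196. 140.] 689 0.0112 ((715.205810546875, 285.3595886230469), (12.411754608154297, 61.7383918762207), 27.974885940551758)
timer [163. 172.] 882 0.0157 ((745.353759765625, 325.8733215332031), (116.53549194335938, 12.234044075012207), 82.1170654296875)
timer [191. 247.] 598 0.0206 ((707.9378662109375, 399.3655090332031), (3.8671157360076904, 90.70751953125), 7.1746320724487305)
timer [473. 258.] 3507 0.016 ((404.7742004394531, 359.3125), (66.60775756835938, 67.36023712158203), 76.33404541015625)
timer [341. 393.] 3080 0.0121 ((485.6938171386719, 547.9176635742188), (203.8389129638672, 52.099708557128906), 10.059301376342773)
lid [316. 294.] 7436 0.0644 ((573.4830932617188, 404.7345886230469), (91.2497329711914, 98.08014678955078), 8.669306755065918)
(np.float64(0.9326324822999357), array([0.589, 0.33 ]))
```

View pics/w9.png

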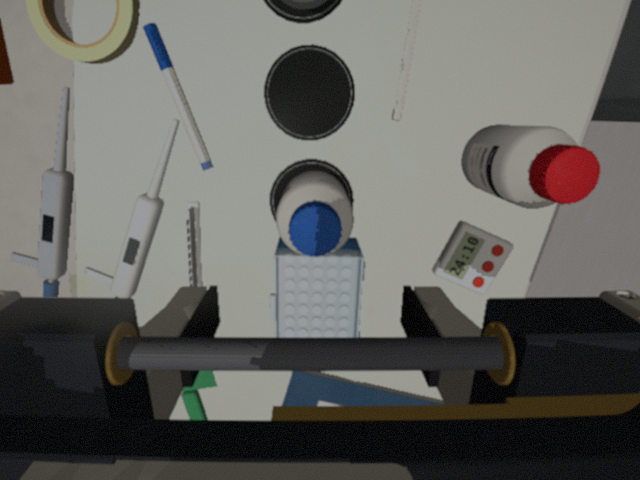

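Short bottle is within about 3 mm of coaster 1's centre. Next the red-capped bottle.

```bash
python3 -m inch '[0,0.02,-0.005,0,0,0.3,0.087, 0,0.035,-0.009,0,0,0,0.087, 0,0.035,-0.009,0,0,0,0.087, 0,0.035,-0.009,0,0,0,0.087, 0,0.03,-0.008,0,0,0,0.087, 0,0.018,-0.004,0,0,0,0.087, 0,0.008,0,0,0,0,0.087, 0.01,0,0,0,0,0,0.087, 0,0,0,0,0,0,0.087]'; python3 - <<'E'
from h import *
snap('wrist','w10')
plan([.4136,.2512,.292],190)
E
python3 meas.py w10 |grep red
```

```text
clock: 20.62
tool_pos: [0.4117, 0.2503, 0.3967]
orientation: [107.7, 89.5, -152.6]
force: [-0.5, -0.4, 0.4]
opening: 0.0872
t 20.675
pos [0.4119 0.2505 0.3971]
yhead -170.25
tilt 0.48
q [ 54.6   2.6 -23.2  -0.2 -64.6 -44.8]
F [ 0.1  0.4 -0. ]
open 0.08704398028816218
shift [105.1  -2.6   0.7]
rv [-0.25 -0.14 -0.46]
shift_in_target_frame [105.1  -1.8   0.4]
red [305. 241.] 2688 top z 0.1307 fit [0.4123 0.25  ] 0.0196 minenc 0.4121 0.2499 0.0204
```

```bash
python3 -m inch '[0.025,0,0,0,-0.14,-0.46,0.087, 0.025,0,0,0,0,0,0.087, 0.025,0,0,0,0,0,0.087, 0.013,0,0,0,0,0,0.087, 0,0,0,0,0,0,0.087]'; python3 - <<'E'
from h import *
plan([.4128,.2505,.291],190)
E
```

```text
clock: 21.3
tool_pos: [0.4147, 0.252, 0.3063]
orientation: [-156.6, 89.9, -56.9]
force: [-0.5, 0.2, 0.1]
opening: 0.087
t 21.3
pos [0.4147 0.252  0.3063]
yhead -170.31
tilt 0.09
q [ 54.6   7.9 -30.6   0.1 -51.5 -45. ]
F [-0.5  0.2  0.1]
open 0.08701673584561115
shift [15.3  2.2 -1.2]
rv [-0.31 -0.08  0.04]
shift_in_target_frame [15.3  2.2 -1.2]
```

```bash
python3 -m inch '[0.008,0.002,-0.001,0,0,0,0.087, 0.006,0,0,0,0,0,0.087, 0,0,0,0,0,0,0.087, 0,0,0,0,0,0,0.06, 0,0,0,0,0,0,0.035, 0,0,0,0,0,0,0.035, 0,0,0,0,0,0,0.035, 0,0,0,0,0,0,0.035]'; python3 - <<'E'
from h import *
plan([.4136,.2512,.292],190)
E
```

```text
clock: 22.3
tool_pos: [0.4136, 0.2515, 0.294]
orientation: [-72.9, 89.8, 26.8]
force: [-0.0, 0.3, 0.6]
opening: 0.0425
t 22.3
pos [0.4136 0.2515 0.294 ]
yhead -170.28
tilt 0.25
q [ 54.7   8.6 -31.8   0.2 -49.4 -45.1]
F [-0.   0.3  0.6]
open 0.04246511056988478
shift [ 2.   0.1 -0.3]
rv [-0.28  0.07  0.24]
shift_in_target_frame [ 2.   0.1 -0.3]
```

```bash
python3 -m inch '[-0.01,0,0,0,0,0.2,0.035, -0.02,0,0,0,0,0,0.035, -0.03,0,0,0,0,0,0.035, -0.03,0,0,0,0,0,0.035, -0.03,0,0,0,0,0,0.035, -0.015,0,0,0,0,0,0.035, 0,0,0,0,0,0,0.035]'; python3 - <<'E'
from h import *
plan([.6103,.2226,.43],190)
E
```

```text
clock: 23.18
tool_pos: [0.4126, 0.2502, 0.4346]
orientation: [92.7, 89.8, -167.6]
force: [-0.1, 0.8, -2.4]
opening: 0.0421
t 23.175
pos [0.4126 0.2502 0.4346]
yhead -170.32
tilt 0.22
q [ 54.6   1.  -19.9  -0.2 -69.3 -44.8]
F [-0.1  0.8 -2.4]
open 0.042059455839568424
shift [   3.8 -190.2  -60.4]
rv [-0.32 -0.01 -0.22]
shift_in_target_frame [   4.6 -189.9  -61.5]
```

```bash
python3 -m inch '[0,-0.01,-0.003,0,0,-0.2,0.035, 0,-0.02,-0.007,0,0,0,0.035, 0,-0.03,-0.01,0,0,0,0.035, 0,-0.03,-0.01,0,0,0,0.035, 0,-0.03,-0.01,0,0,0,0.035, 0,-0.03,-0.01,0,0,0,0.035, 0,-0.02,-0.007,0,0,0,0.035, 0,-0.01,-0.002,0,0,0,0.035, 0,0,0,0,0,0,0.035]'; python3 - <<'E'
from h import *
plan([.6103,.2226,.302],190)
snap('wrist','w11')
E
python3 -c "
from edge import *
print(coaster('w11',(.61,.2226)))"
```

```text
clock: 24.3
tool_pos: [0.609, 0.2193, 0.422]
orientation: [116.0, 89.1, -144.4]
force: [-0.5, 0.0, -2.1]
opening: 0.0418
t 24.3
pos [0.609  0.2193 0.422 ]
yhead -170.31
tilt 0.94
q [ 37.   17.7  -1.2  -0.  -72.1 -27.3]
F [-0.5  0.  -2.1]
open 0.04182387111377749
shift [119.9  -3.6   3.9]
rv [-0.31 -0.41 -0.84]
shift_in_target_frame [120.   -1.9   3.1]
(np.float64(0.9293617021276596), array([0.61  , 0.2246]))
```

View pics/w11.png

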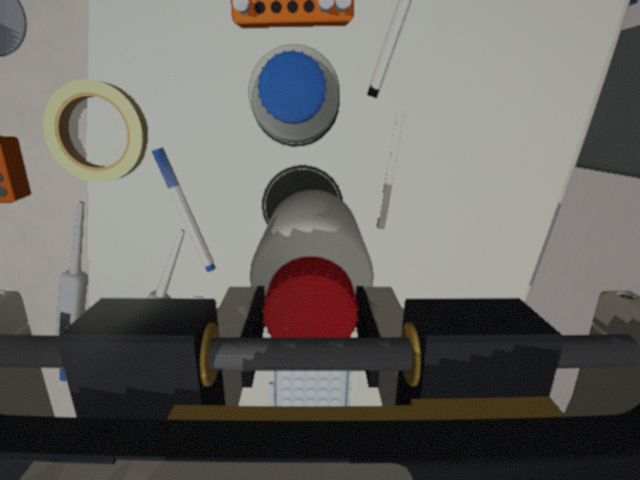

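```bash
python3 -m inch '[0.012,-0.002,0.003,0,-0.4,-0.8,0.035, 0.02,0,0,0,0,0,0.035, 0.02,0,0,0,0,0,0.035, 0.015,0,0,0,0,0,0.035, 0.008,0,0,0,0,0,0.035, 0,0,0,0,0,0,0.035]'; python3 - <<'E'
from h import *
plan([.6103,.2226,.302],190)
E
```

```text
clock: 25.1
tool_pos: [0.6063, 0.2239, 0.347]
orientation: [-47.8, 89.9, 52.1]
force: [0.0, -0.1, -2.9]
opening: 0.0418
t 25.1
pos [0.6063 0.2239 0.347 ]
yhead -170.08
tilt 0.15
q [ 37.5  20.1  -7.7  -0.  -62.  -27.6]
F [ 0.  -0.1 -2.9]
open 0.04183333008808582
shift [45.  -3.7 -2. ]
rv [-0.08  0.1   0.11]
shift_in_target_frame [45.  -3.8 -2. ]
```

```bash
python3 -m inch '[0.012,-0.0035,-0.002,0,0.1,0.1,0.035, 0.012,0,0,0,0,0,0.035, 0.01,0,0,0,0,0,0.035, 0.005,0,0,0,0,0,0.035, 0,0,0,0,0,0,0.035]'; python3 - <<'E'
from h import *
plan([.6103,.2226,.299],190)
E
```

```text
clock: 25.72
tool_pos: [0.6108, 0.2225, 0.3061]
orientation: [-82.5, 89.9, 17.4]
force: [-0.7, -0.5, -2.2]
opening: 0.0423
t 25.725
pos [0.6108 0.2225 0.3061]
yhead -170.09
tilt 0.07
q [ 37.2  22.4 -10.    0.  -57.5 -27.3]
F [-0.7 -0.5 -2.2]
open 0.04225901502910804
shift [7.1 0.4 0.2]
rv [-0.09  0.01  0.07]
shift_in_target_frame [7.1 0.4 0.2]
```

```bash
python3 -m inch '[0.003,0,0,0,0,0,0.035, 0.003,0,0,0,0,0,0.035, 0.0015,0,0,0,0,0,0.035, 0.001,0,0,0,0,0,0.035]'; python3 - <<'E'
from h import *
plan([.6103,.2226,.299],190)
E
```

```text
clock: 26.22
tool_pos: [0.6111, 0.2227, 0.299]
orientation: [-82.5, 89.8, 17.5]
force: [-3.8, -0.3, 8.1]
opening: 0.0422
t 26.225
pos [0.6111 0.2227 0.299 ]
yhead -170.06
tilt 0.2
q [ 37.2  22.8 -10.5   0.1 -56.5 -27.3]
F [-3.8 -0.3  8.1]
open 0.04219350015714056
shift [0.  0.8 0. ]
rv [-0.06  0.03  0.2 ]
shift_in_target_frame [0.  0.8 0. ]
```

```bash
python3 -m inch '[0,0,0,0,0,0,0.05, 0,0,0,0,0,0,0.07, 0,0,0,0,0,0,0.075, -0.015,0,0,0,0,0,0.075, -0.03,0,0,0,0,0,0.075, -0.04,0,0,0,0,0,0.075, -0.04,0,0,0,0,0,0.087, 0,0,0,8,0,0,0.087, 0,0,0,8,0,0,0.087, 0,0,0,7.7,0,0,0.087, 0,0,0,0,0,0,0.087]'; python3 - <<'E'
from h import *
plan([.4046,.3593,.35],166.3)
snap('wrist','w12')
E
python3 meas.py w12
```

```text
clock: 27.6
tool_pos: [0.6111, 0.2222, 0.4389]
orientation: [-53.2, 89.2, 22.5]
force: [0.1, 0.9, 0.1]
opening: 0.087
t 27.6
pos [0.6111 0.2222 0.4389]
yhead 165.65
tilt 0.85
q [ 37.2  16.9  -0.2   0.2 -72.1 -51.6]
F [0.1 0.9 0.1]
open 0.0870400368182794
shift [ 86.8 235.1  80.9]
rv [-0.65  0.5   0.68]
shift_in_target_frame [ 88.9 233.1  84.3]
bench z 0.0015 [-0.0005  0.0045  0.0014]
blue [243.  96.] 3238 top z 0.166 fit [0.6323 0.1183] 0.0195 minenc 0.6326 0.1183 0.0203
blue [367. 316.] 1530 top z 0.1157 fit [0.5867 0.3265] 0.019 minenc 0.5871 0.327 0.0205
red [316. 222.] 2103 top z 0.1358 fit [0.6091 0.221 ] 0.0196 minenc 0.6092 0.221 0.0205
dark [295. 110.] 821 top z 0.0052 fit [0.635  0.1175] 0.0406 minenc 0.6326 0.1186 0.0432
dark [315. 172.] 885 top z 0.005 fit [0.6103 0.223 ] 0.0401 minenc 0.6101 0.222 0.0434
dark [345. 259.] 1042 top z 0.0049 fit [0.5894 0.3274] 0.0394 minenc 0.5897 0.3272 0.0437
timer [513. 263.] 3015 0.016 ((404.4084167480469, 359.27130126953125), (67.52339935302734, 67.10706329345703), 77.58990478515625)
timer [243. 267.] 424 0.0111 ((715.3284301757812, 285.0852355957031), (12.067118644714355, 59.67324447631836), 27.71360969543457)
timer [352. 257.] 359 0.0196 ((586.0883178710938, 306.23388671875), (24.768863677978516, 65.18077850341797), 87.76836395263672)
timer [228. 298.] 528 0.0155 ((744.0859375, 319.69451904296875), (104.9134750366211, 11.7100191116333), 82.26929473876953)
lid [396. 326.] 360 0.0643 ((561.9739379882812, 374.4409484863281), (26.03327178955078, 27.632863998413086), 88.5931396484375)
lid [398. 388.] 2366 0.0645 ((567.6949462890625, 453.9531555175781), (51.136260986328125, 101.93228149414062), 76.38265991210938)
```

View pics/w12.png

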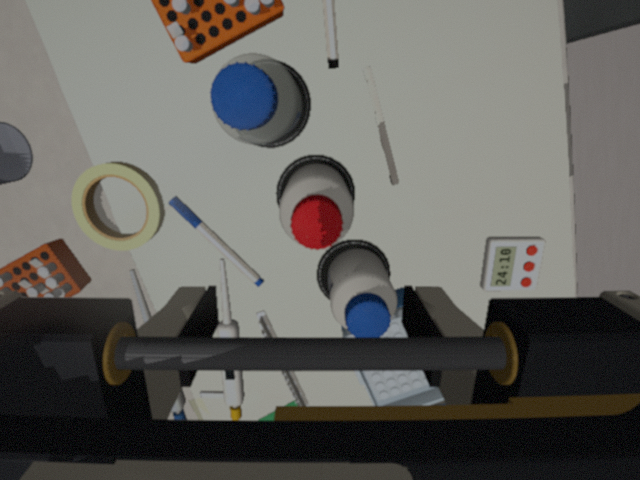

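All three bottles stand on their coasters, each 1–3 mm off centre. Next the timer at (513,263).

```bash
python3 -m inch '[0,0.02,0.007,-0.6,0.5,0.7,0.087, 0,0.035,0.013,0,0,0,0.087, 0,0.035,0.013,0,0,0,0.087, 0,0.035,0.013,0,0,0,0.087, 0,0.035,0.013,0,0,0,0.087, 0,0.035,0.013,0,0,0,0.087, 0.015,0.02,0.007,0,0,0,0.087, 0.025,0.01,0.003,0,0,0,0.087, 0.025,0,0,0,0,0,0.087, 0.01,0,0,0,0,0,0.087, 0,0,0,0,0,0,0.087]'; python3 - <<'E'
from h import *
snap('wrist','w13')
plan([.4046,.3593,.184],166.5)
E
python3 meas.py w13
```

```text
clock: 29.02
tool_pos: [0.3977, 0.3593, 0.3655]
orientation: [55.7, 89.9, 133.9]
force: [-0.1, -0.1, 0.3]
opening: 0.0873
t 29.075
pos [0.3979 0.3594 0.366 ]
yhead 168.14
tilt 0.14
q [ 63.    9.2 -20.   -0.1 -60.7 -74.8]
F [0.4 0.4 0.2]
open 0.08699734382137086
shift [182.   -6.9   0.9]
rv [ 1.64  0.12 -0.08]
shift_in_target_frame [182.   -6.6   1.5]
bench z 0.0017 [-0.0045  0.0027  0.0038]
blue [ 30. 256.] 2150 top z 0.1159 fit [0.5853 0.3263] 0.0175 minenc 0.5851 0.328 0.0205
dark [11. 20.] 784 top z 0.0053 fit [0.6101 0.145 ] 0.0141 minenc 0.6096 0.1471 0.0227
dark [ 68. 114.] 2164 top z 0.0053 fit [0.6097 0.223 ] 0.04 minenc 0.6086 0.2232 0.0444
dark [122. 206.] 1365 top z 0.0053 fit [0.5881 0.3277] 0.0394 minenc 0.5884 0.3292 0.0449
dark [180. 263.] 152 top z 0.0087 fit [0.5781 0.3911] 0.0503 minenc 0.5301 0.3838 0.0237
timer [302. 214.] 5070 0.0162 ((404.40869140625, 358.9508972167969), (66.13233947753906, 66.03392028808594), 76.28661346435547)
timer [125. 213.] 851 0.0197 ((566.5469360351562, 323.5655517578125), (27.224384307861328, 66.24564361572266), 13.874442100524902)
timer [163. 263.] 746 0.019 ((551.69384765625, 371.3065185546875), (37.686737060546875, 77.25093078613281), 61.28025436401367)
timer [277. 401.] 4314 0.0122 ((474.33251953125, 563.3319702148438), (40.170921325683594, 210.6702423095703), 84.14517974853516)
lid [120. 268.] 4704 0.0647 ((559.208740234375, 361.1711120605469), (87.7963638305664, 91.25308990478516), 52.710838317871094)
lid [200. 381.] 347 0.0645 ((531.664794921875, 477.99957275390625), (32.05604553222656, 17.616804122924805), 12.67727279663086)
```

View pics/w13.png

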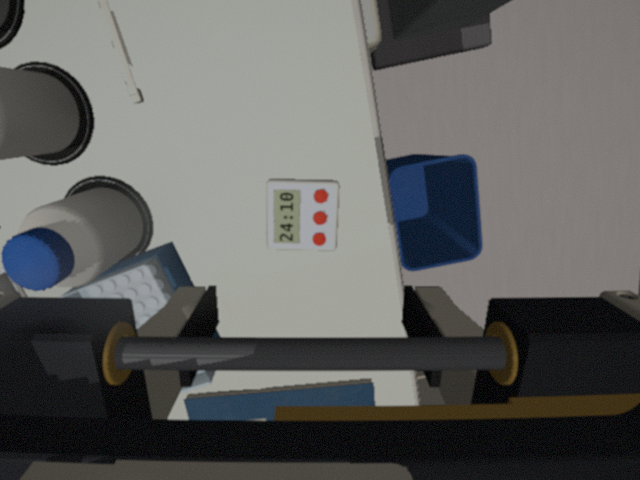

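```bash
python3 -m inch '[0.02,-0.0065,0.001,1.6,0,0,0.087, 0.03,0,0,0,0,0,0.087, 0.03,0,0,0,0,0,0.087, 0.03,0,0,0,0,0,0.087, 0.02,0,0,0,0,0,0.087, 0.01,0,0,0,0,0,0.087, 0,0,0,0,0,0,0.087]'; python3 - <<'E'
from h import *
plan([.4045,.359,.182],166.3)
E
```

```text
clock: 29.95
tool_pos: [0.4083, 0.3627, 0.2303]
orientation: [-15.4, 89.1, 61.2]
force: [0.3, 0.5, 0.5]
opening: 0.087
t 29.95
pos [0.4083 0.3627 0.2303]
yhead 166.6
tilt 0.85
q [ 62.2  18.6 -28.4   0.  -42.2 -75.6]
F [0.3 0.5 0.5]
open 0.08697781032152888
shift [48.3  3.  -5.2]
rv [0.3  0.82 0.22]
shift_in_target_frame [48.3  2.8 -4.5]
```

```bash
python3 -m inch '[0.01,0.003,-0.004,0.3,0.8,0.2,0.087, 0.015,0,0,0,0,0,0.087, 0.01,0,0,0,0,0,0.087, 0,0,0,0,0,0,0.087]'; python3 - <<'E'
from h import *
plan([.4045,.359,.182],166.3)
E
```

```text
clock: 30.45
tool_pos: [0.4046, 0.3601, 0.1948]
orientation: [-25.3, 89.8, 51.0]
force: [-1.0, -0.2, -0.4]
opening: 0.0868
t 30.45
pos [0.4046 0.3601 0.1948]
yhead 166.3
tilt 0.15
q [ 62.4  21.4 -30.4   0.  -38.  -76.2]
F [-1.  -0.2 -0.4]
open 0.08681219571009759
shift [12.8 -0.1 -1.1]
rv [-0.    0.14  0.06]
shift_in_target_frame [12.8 -0.1 -1.1]
```

```bash
python3 -m inch '[0.006,0,-0.001,0,0.1,0,0.087, 0.005,0,0,0,0,0,0.087, 0.001,0,0,0,0,0,0.087]'; python3 - <<'E'
from h import *
plan([.4045,.359,.182],166.3)
E
```

```text
clock: 30.82
tool_pos: [0.4046, 0.3593, 0.1823]
orientation: [-53.2, 89.9, 23.1]
force: [0.2, 0.1, 0.1]
opening: 0.0872
t 30.825
pos [0.4046 0.3593 0.1823]
yhead 166.31
tilt 0.1
q [ 62.4  22.5 -31.1   0.1 -36.4 -76.2]
F [0.2 0.1 0.1]
open 0.08717606877567327
shift [ 0.3 -0.  -0.3]
rv [0.01 0.06 0.08]
shift_in_target_frame [ 0.3 -0.  -0.3]
```

```bash
python3 -m inch '[0,0,0,0,0,0,0.06, 0,0,0,0,0,0,0.06, 0,0,0,0,0,0,0.06, 0,0,0,0,0,0,0.06, -0.01,0,0,0,0,0,0.06, -0.02,0,0,0,0,0,0.06, -0.03,0,0,0,0,0,0.06, -0.03,0,0,0,0,0,0.06, -0.03,0,0,0,0,0,0.06, -0.01,0,0,0,0,0,0.06, 0,0,0,0,0,0,0.06]'; python3 - <<'E'
from h import *
plan([.5667,.4282,.32],188.8)
snap('wrist','w14')
E
python3 meas.py w14|grep lid
```

```text
clock: 32.2
tool_pos: [0.404, 0.3586, 0.3196]
orientation: [-35.9, 89.8, 40.4]
force: [0.9, 0.5, -1.3]
opening: 0.0657
t 32.2
pos [0.404  0.3586 0.3196]
yhead 166.31
tilt 0.17
q [ 62.4  12.1 -23.2   0.1 -54.6 -76.1]
F [ 0.9  0.5 -1.3]
open 0.06573716815942116
shift [ 1.000e-01 -1.416e+02  1.061e+02]
rv [-22.49   0.11   0.12]
shift_in_target_frame [  -0.4 -171.4   43.9]
lid [ 78. 253.] 2397 0.0666 ((561.1144409179688, 329.8863220214844), (59.22071075439453, 19.252788543701172), 87.95958709716797)
```

View pics/w14.png

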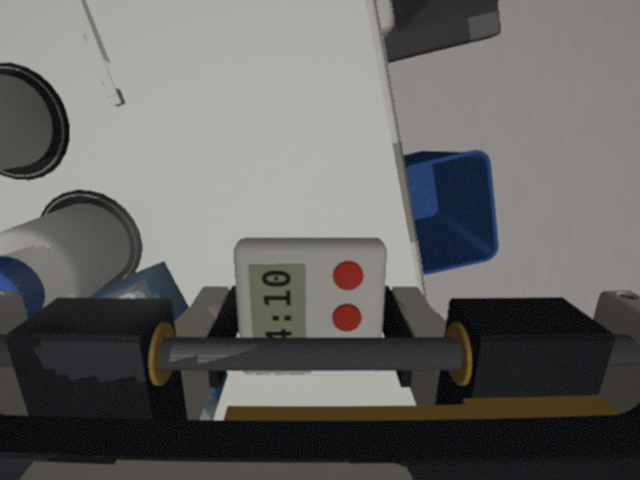

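```bash
python3 -m inch '[-0.005,0,0,-7.5,0,0,0.06, 0,0,0,-7.5,0,0,0.06, 0,0,0,-7.5,0,0,0.06, 0,-0.02,0.006,0,0,0,0.06, 0,-0.035,0.009,0,0,0,0.06, 0,-0.035,0.009,0,0,0,0.06, 0,-0.035,0.009,0,0,0,0.06, 0,-0.025,0.006,0,0,0,0.06, 0,-0.015,0.004,0,0,0,0.06, 0,-0.007,0.001,0,0,0,0.06, 0,0,0,0,0,0,0.06]'; python3 - <<'E'
from h import *
plan([.5665,.4282,.27],188.8)
snap('wrist','w15'); snap('side','d15')
E
python3 meas.py d15|grep lid
```

```text
clock: 33.62
tool_pos: [0.5685, 0.4294, 0.3031]
orientation: [131.4, 88.5, -129.0]
force: [-0.7, -0.3, -0.8]
opening: 0.0658
t 33.625
pos [0.5685 0.4294 0.3031]
yhead -170.5
tilt 1.51
q [ 52.7  28.4  -0.6  -0.1 -62.5 -43.1]
F [-0.7 -0.3 -0.8]
open 0.06584966020052276
shift [33.1  1.5 -0.3]
rv [ 0.7  -1.01 -1.13]
shift_in_target_frame [33.1  2.1 -0.9]
lid [173. 333.] 3287 0.0641 ((568.6130981445312, 398.54248046875), (88.99811553955078, 187.63502502441406), 8.206308364868164)
```

View pics/d15.png

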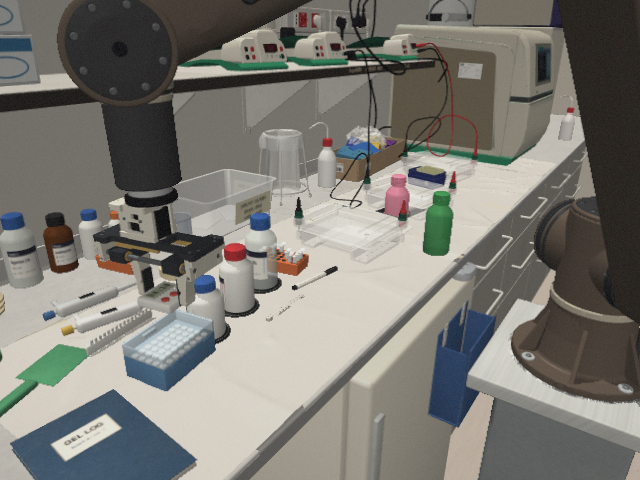

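```bash
python3 -m inch '[0.01,0.002,-0.001,0.7,-1,-1.1,0.06, 0.012,0,0,0,0,0,0.06, 0.01,0,0,0,0,0,0.06, 0.005,0,0,0,0,0,0.06, 0,0,0,0,0,0,0.06]'; python3 - <<'E'
from h import *
plan([.5665,.4282,.248],188.8)
E
```

```text
clock: 34.35
tool_pos: [0.5644, 0.4278, 0.2663]
orientation: [-27.1, 90.0, 71.8]
force: [0.5, -0.5, -0.5]
opening: 0.0655
t 34.35
pos [0.5644 0.4278 0.2663]
yhead -171.07
tilt 0.05
q [ 52.9  29.4  -4.2  -0.  -56.4 -43.9]
F [ 0.5 -0.5 -0.5]
open 0.06546314053400978
shift [18.3 -2.1  0.1]
rv [0.13 0.04 0.02]
shift_in_target_frame [18.3 -2.1  0.1]
```

```bash
python3 -m inch '[0.006,-0.002,0,0,0,0,0.06, 0.005,0,0,0,0,0,0.06, 0.003,0,0,0,0,0,0.06, 0,0,0,0,0,0,0.06]'; python3 - <<'E'
from h import *
plan([.5665,.4282,.248],188.8)
E
```

```text
clock: 34.85
tool_pos: [0.5669, 0.4283, 0.2517]
orientation: [-41.1, 89.9, 57.9]
force: [-0.1, -0.5, -0.4]
opening: 0.0657
t 34.85
pos [0.5669 0.4283 0.2517]
yhead -171.08
tilt 0.08
q [ 52.7  30.4  -4.7  -0.  -54.9 -43.8]
F [-0.1 -0.5 -0.4]
open 0.06565932519245274
shift [ 3.7  0.4 -0. ]
rv [0.12 0.06 0.05]
shift_in_target_frame [ 3.7  0.4 -0. ]
```

```bash
python3 -m inch '[0.002,0,0,0,0,0,0.06, 0.0015,0,0,0,0,0,0.06, 0.001,0,0,0,0,0,0.06]'; python3 - <<'E'
from h import *
plan([.5665,.4282,.248],188.8)
E
```

```text
clock: 35.22
tool_pos: [0.567, 0.4284, 0.2474]
orientation: [-46.2, 89.9, 52.8]
force: [-0.5, -0.3, -1.1]
opening: 0.0655
t 35.225
pos [0.567  0.4284 0.2474]
yhead -171.07
tilt 0.12
q [ 52.7  30.6  -4.9  -0.  -54.4 -43.8]
F [-0.5 -0.3 -1.1]
open 0.06545223821441325
shift [-0.6  0.5 -0.1]
rv [0.13 0.08 0.09]
shift_in_target_frame [-0.6  0.5 -0.1]
```

```bash
python3 -m inch '[0.0012,0,0,0,0,0,0.06, 0.0008,0,0,0,0,0,0.06]'; python3 - <<'E'
from h import *
plan([.5665,.4282,.248],188.8)
E
```

```text
clock: 35.48
tool_pos: [0.5669, 0.4284, 0.2472]
orientation: [-56.0, 89.8, 42.9]
force: [-1.7, -1.1, 4.6]
opening: 0.0656
t 35.475
pos [0.5669 0.4284 0.2472]
yhead -171.04
tilt 0.15
q [ 52.7  30.6  -4.9   0.  -54.3 -43.8]
F [-1.7 -1.1  4.6]
open 0.06562231455005399
shift [-0.8  0.4 -0.1]
rv [0.16 0.09 0.13]
shift_in_target_frame [-0.8  0.4 -0.1]
```

Contact on the lid at 4.6 N. Release, rise, and move back for a view.

```bash
python3 -m inch '[0,0,0,0,0,0,0.075, 0,0,0,0,0,0,0.087, 0,0,0,0,0,0,0.087, -0.01,0,0,0,0,0,0.087, -0.03,0,0,0,0,0,0.087, -0.04,0,0,0,0,0,0.087, -0.04,0,0,0,0,0,0.087, -0.04,0,0,0,0,0,0.087, 0,0,0,0,0,0,0.087]'; python3 - <<'E'
from h import *
snap('wrist','w16'); snap('side','d16')
w,c=cloud('w16'); m=(w[...,2]>.074)&(w[...,2]<.09)&(w[...,1]>.38)&(w[...,1]<.5)&(w[...,0]>.5)&(w[...,0]<.65)
P=w[m]; print(len(P),np.median(P,0),cv2.minAreaRect((P[:,:2]*1000).astype(np.float32)))
plan()
E
python3 meas.py w16
```

```text
clock: 36.6
tool_pos: [0.5669, 0.428, 0.4153]
orientation: [-65.1, 89.7, 33.8]
force: [0.3, 0.1, -0.7]
opening: 0.0871
5470 [0.56758491 0.42544908 0.08083273] ((567.36669921875, 427.8983459472656), (66.11962127685547, 65.82901000976562), 8.858480453491211)
t 36.7
pos [0.5663 0.4276 0.4111]
yhead -171.06
tilt 0.07
q [ 52.7  23.6   6.2   0.  -72.6 -43.8]
F [-0.8 -0.1 -0.8]
open 0.08688952509308567
bench z 0.0015 [ 0.0037  0.0002 -0.0003]
blue [306.  93.] 2553 top z 0.116 fit [0.5862 0.3292] 0.0193 minenc 0.5864 0.3293 0.0201
dark [300.  15.] 1218 top z 0.0052 fit [0.6088 0.2333] 0.0325 minenc 0.607 0.2423 0.039
dark [299. 131.] 370 top z 0.0052 fit [0.5892 0.3269] 0.0425 minenc 0.5882 0.3379 0.0422
timer [179.  31.] 813 0.0112 ((714.7774047851562, 285.8872985839844), (12.261087417602539, 60.54057312011719), 28.61237335205078)
timer [144.  69.] 1136 0.0157 ((745.24609375, 326.9209899902344), (118.16304779052734, 11.944204330444336), 82.64462280273438)
timer [178. 179.] 1218 0.0205 ((704.6575317382812, 429.2582092285156), (4.1994404792785645, 148.48977661132812), 6.764281272888184)
timer [333. 320.] 3815 0.0122 ((505.91192626953125, 570.5513305664062), (59.58702087402344, 149.5465545654297), 84.23834228515625)
lid [311. 204.] 7913 0.0647 ((569.7257690429688, 428.70458984375), (91.28136444091797, 124.6206283569336), 8.579354286193848)
```

View pics/w16.png

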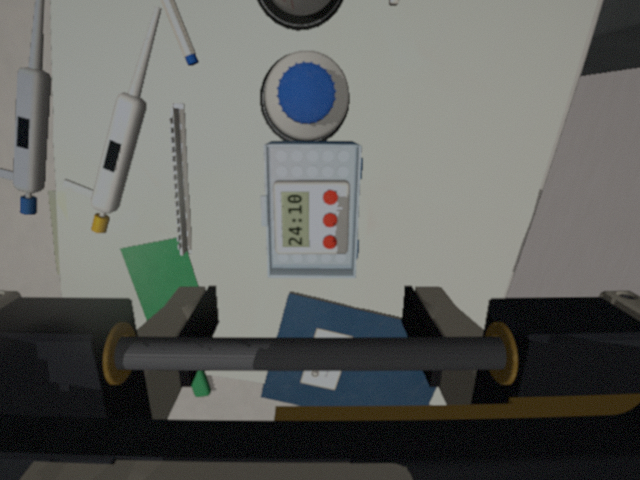

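View pics/d16.png

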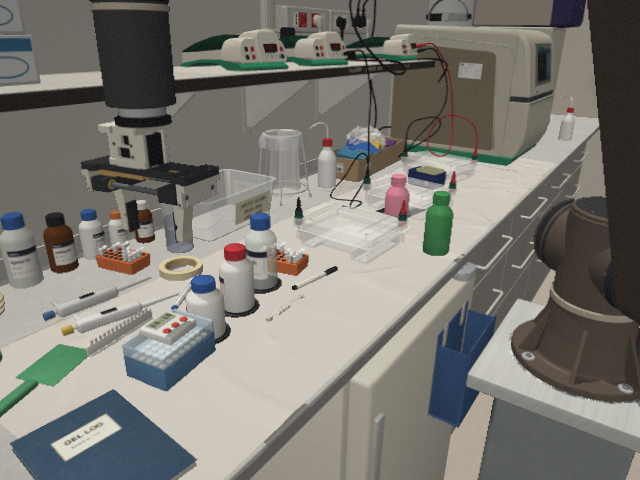

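The wrist view shows the timer centred and square on the lid (310,222), with the short bottle on its coaster (305,93). The side view shows all three bottles upright in order: tall (262,250), red cap (237,280), short (205,308). I'm handing in.

```bash
python3 -c "
from h import *
print(ctrl.close_job())"
```

```text
the job is handed in; nothing more can be done
None
```

The bench is set out and the job was handed in at 36.7 s. The robot gives no verdict, so this rests on my own camera checks. The tall bottle stands on the right-hand coaster by the orange rack, the red-capped one on the middle coaster, and the short one on the left-hand coaster by the sample box. The timer lies face up on the box lid.

- **Bottles:** my last readings put each bottle about 1–3 mm from its coaster's centre (limit 12 mm). All three stand upright, with cap tops at the expected heights. The last readings of the tall and middle bottles came before the timer move. The final side picture still shows them standing in place.
- **Timer:** it is about 1–2.5 mm from the lid's centre and within 1° of square, at the right height.
- **Forces and contact:** wrist force at the contact checks stayed below 13 N. The open gripper was well clear of everything at the end.
- **Disagreements:** the cameras and viewpoints differed by about 2–3 mm on most positions. The early readings of the short bottle varied more, up to about 10 mm, so I re-measured it from directly above before gripping. No check failed.

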